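Load the contact wheel on a leaning spring axle and lock it

TASK

Build up the wheel on the leaning axle of the grey stand: slide on the aluminium spacer first, then the black wheel against it, then the red locking knob with its slot over the brass cross-bar. Press the knob in against the spring, turn it clockwise (as seen looking at the axle's end) to its stop and let it come back out so that it stays locked behind the bar, then let go and leave the other things on the bench where they are.

Things in the scene. Friction and masses are not known exactly. Their poses are not given: they have to be found in the camera images.
- spindle: Fixed steel axle, free end leaning 35 degrees from vertical, roughly towards the robot. Origin: middle of the spring shoulder's face when out, 125 mm above the bench; z outward along the axle, y level, along the cross-bar. Shaft 24 mm diameter up to z 26.5 mm, taper to 18 mm at z 29, then a neck 6.6 mm thick to z 41. A 56 mm square head plate lies at z -42 to -30.
- bar (a point): Middle of the brass cross-bar (T-head) at the axle's free end, spindle z 44 mm; same axes as the spindle. The bar is 23 mm long along y, 6 mm wide along x and 6 mm thick (spindle z 41 to 47), with a smaller lead-in step on top to z 48.5, the free end.
- stand: Fixed grey welded stand. Origin on the bench straight below the spindle's origin; the axle leans towards its -x. The foot reaches 25 mm to -x, 105 mm to +x and 95 mm to each side in y, 6 mm thick; a 40 mm square post stands 50 mm to +x, 101 mm high.
- shoulder (a joint): How far the brass spring shoulder (36 mm disc round the axle on which the stack sits) is pushed in, m: 0 = out, 0.010 = bottomed. It pushes back with 6 N at 0, plus 0.8 N per mm. About 0.005 when all is on and locked.
- spacer_center (a point): Aluminium ring, outer diameter 40 mm, bore 26.5 mm, 18 mm thick, 50 to 100 g, lying flat on the bench. Point: its centre, half-way up; z is its axis. Its two faces are alike. Seated on the shoulder, its centre lies at spindle z 9 mm.
- wheel_center (a point): Black rubber contact wheel, outer diameter 64 mm, bore 26.5 mm, 22 mm thick, 80 to 170 g, lying flat on the bench. Point: its centre, half-way up; z is its axis. Its two faces are alike. Seated on the spacer, its centre lies at spindle z 29 mm.
- knob_center (a point): Red square locking knob, 44 x 44 mm, 34 mm high, 90 g, on its floor plate, open top up (outward on the axle). Point: its centre, 17 mm up. The 6 mm floor has a slot right through, 26 mm along x, 8.5 mm along y, for the cross-bar (white rim marks lie on x); half a turn makes no difference. On the wheel, bar in slot, its centre is at spindle z 57 mm; if the slot misses the bar, 65 mm.
- knob: The same knob, origin under its centre. To lock: from spindle z 57 press in 8 to 9.5 mm (12.5 to 13.6 N), so that two 2.5 mm ridges on its floor clear the bar; turn 75 degrees clockwise seen from outside (negative about spindle z) until inner stops meet the bar; ease off: the bar settles between ridge and stop, knob centre at spindle z 52. The other way is blocked after 12 degrees.
- case: Bystander: black spectacle case, 150 x 65 x 50 mm; origin under its centre, x along its length.
- spanner: Bystander: steel spanner 160 mm long lying along its x.
- jarlid: Bystander: blue plastic lid, 90 mm diameter, 12 mm thick; origin under its centre.
- sprayer: Bystander: white spray bottle, 72 mm diameter, about 192 mm tall, yellow and green head; origin under its centre.
Mind the look-alikes: they are no part of the job. There is more than one size of the stand; the job needs the larger. Of the things that look like the part that bears wheel_center, the larger one is meant.

How it is judged (in metres and radians):
On the way, in this order (a step that is already met when the one before it is completed fails the run):
1. the spacer sits on the shoulder, on the axle (z of spacer_center in the frame of spindle between -0.003 and 0.012 m and x of spacer_center in the frame of spindle between -0.003 and 0.003 m and y of spacer_center in the frame of spindle between -0.003 and 0.003 m and angle between the z axis of spacer_center and the z axis of spindle, either way round below 0.12 rad), for 0.2 s.
2. the wheel is on the axle against the spacer (all of step 1 and z of wheel_center in the frame of spindle between 0.017 and 0.032 m and x of wheel_center in the frame of spindle between -0.003 and 0.003 m and y of wheel_center in the frame of spindle between -0.003 and 0.003 m and angle between the z axis of wheel_center and the z axis of spindle, either way round below 0.12 rad), for 0.2 s.
3. the knob is pressed in against the spring (z of knob_center in the frame of spindle between 0.044 and 0.0515 m and x of knob_center in the frame of spindle between -0.005 and 0.005 m and y of knob_center in the frame of spindle between -0.005 and 0.005 m and angle between the z axis of knob_center and the z axis of spindle, either way round below 0.12 rad and value of joint shoulder above 0.0065 m), for 0.02 s.
At the end, for the whole second after the job is handed in: Spacer, wheel, knob on the axle in that order, within 3 mm (knob 5) of its line and 0.12 rad of square; centres 1 to 7.5, 21 to 27.5 and 49 to 55 mm along it; knob slot 65 to 85 degrees from the bar; shoulder held in 3 to 7.2 mm; knob at rest (z of spacer_center in the frame of spindle between 0.001 and 0.0075 m and x of spacer_center in the frame of spindle between -0.003 and 0.003 m and y of spacer_center in the frame of spindle between -0.003 and 0.003 m and angle between the z axis of each of spacer_center, wheel_center, knob_center and the z axis of spindle, either way round below 0.12 rad and z of wheel_center in the frame of spindle between 0.021 and 0.0275 m and x of wheel_center in the frame of spindle between -0.003 and 0.003 m and y of wheel_center in the frame of spindle between -0.003 and 0.003 m and z of knob_center in the frame of spindle between 0.049 and 0.055 m and x of knob_center in the frame of spindle between -0.005 and 0.005 m and y of knob_center in the frame of spindle between -0.005 and 0.005 m and angle between the x axis of knob_center and the y axis of spindle, either way round between 1.13 and 1.48 rad and value of joint shoulder between 0.003 and 0.0072 m and linear speed of knob below 0.02 m/s); the robot touches nothing.
It fails at once if the case is moved more than 20 mm (distance of case from where it was at the start of the episode above 0.02 m).
It fails at once if the spanner is moved more than 20 mm (distance of spanner from where it was at the start of the episode above 0.02 m).
It fails at once if the jarlid is moved more than 20 mm (distance of jarlid from where it was at the start of the episode above 0.02 m).
It fails at once if the sprayer is moved more than 20 mm (distance of sprayer from where it was at the start of the episode above 0.02 m).
It also fails if it takes over 72 s, if anything falls off the work surface, if the arm or the gripper's body presses on something with over 40 N, if the wrist force passes 120 N, or if a joint passes its speed limit or range.

ROBOT

A 7-joint arm with a two-finger parallel gripper is mounted at the origin on the work surface. World frame = base frame: x ahead of the robot, y to its left, z up, the work surface at z = 0. Lengths are in mm, angles in rad, forces in N, time in s.
With the tool pointing down it reaches from about 400 to 875 mm from the base axis. Payload 4.4 kg.
Tool frame: the origin (TCP) lies midway between the tips of the shut fingers; the grasp point (between the pads) lies 19 mm behind it; x points along the fingers, y is the direction in which the jaws open and shut, and the axes are right-handed (so a half turn about x gives the same grasp; the last joint's range is limited). The gripper opens to 85 mm and grips with 20 to 120 N. Pads are 22 mm wide; open, the fingers measure 114 mm over their backs; the gripper's body (76 mm by 85 mm) begins 54 mm behind the grasp point. The pads swing forward as they close: fully open they stand 13 mm farther back than shut.
Start: joints at [1.102, 0.628, 0.038, 1.517, -0.027, 0.996, -0.02], TCP at [254.825, -597.981, 231.313] pointing down, gripper open.
Joint ranges: [-3.06, 3.06], [-0.37, 2.12], [-1.25, 1.32], [0.18, 2.47], [-1.1, 4.24], [0.23, 1.98], [-2.94, 2.94]. Speed limits (rad/s): [2.57, 2.57, 3.14, 3.14, 3.14, 3.14, 3.14].

INTERFACE

Orientations are given as [roll, pitch, yaw] about the fixed x, y, z axes, in that order (R = Rz(yaw) Ry(pitch) Rx(roll)).
In Python, from cell import ctrl gives the robot as it stands.
- The arm moves only by the tool arm_command, never from a script. Its argument "series" is a list of rows, each a list of 7 numbers: the opening, from 0 (shut) to 1 (fully open), then the shift along the world's x, y, z in cm, then the turn, a rotation vector about the world's x, y, z in degrees. In form: [[claw, x, y, z, rx, ry, rz], ...]. A call has 1 to 20 rows; each row shifts and turns the commanded pose from where the row before left it; what a row does not reach is not made up. A row lasts 1/12 s, in which the tool goes at most 41.7 mm and 7.16 degrees, less where a joint would pass 70% of its speed; a pose out of reach is approached as far as the arm can. A call with a gripper value outside its range is refused whole. The fingers move at their own pace and stop on an object; the grip force is fixed at half the most. Time passes only in rows, so rows that do not move let the fingers close. It gives the time, the measured TCP pose, the force and the opening at its end, in the units of the state.
- ctrl.read_state(): the state, without advancing time (a new reading comes with each control period).
- ctrl.get_image(name): name is "scene" or "top" or "wrist"; returns the picture (400x640x3 uint8, blue, green, red); there is no depth.
- ctrl.calibration(name): a dict with "fovy" (degrees; the focal length in pixels is half the picture's height over the tangent of half this angle, whatever the lens; pixels are square), "cx", "cy" (the principal point, pixels), "cam_to_world" (4x4, takes a point from camera to world coordinates); the wrist camera has in their place "T_tool_cam" (4x4, takes a point from camera to tool coordinates, whose origin is the TCP and whose axes are the tool frame's). Camera axes: x right, y up, looking along -z (the intrinsics and any distortion apply to the point x, -y, -z); pixel columns grow to the right and rows downward; lengths in mm; the calibration is good to about 2 mm. A picture is of the moment at which its call begins: read the wrist's pose just before it. calibration takes no time and is no camera call.
- ctrl.finish_job(): hands the job in, once; it reports no verdict.
Trained networks look in the newest picture that a camera, given by its name, has taken for a name from the list of things; names that differ only in an ending like _2 or _b are one class to them, and where a whole thing is asked for, a point or a joint stands for the part that bears it (a point fixed in the world has none). Each returns a list of dicts, best first, with "conf" (0 to 1); they miss things now and then, are a little off and sometimes report something else, mostly with a low value. They report only what shows in the picture. A call takes as long as a camera call. They do not tell look-alikes from the thing itself.
- ctrl.spot_in(label, camera): "centre" ([x, y, z] in mm, in world coordinates, good to about 4 mm: the middle of the surface that is visible of it).
The state is a dict: "clock": time; "qpos": joint angles; "qd": joint speeds; "tau": joint torques, N m; "eef_pos": TCP position; "tool_rot": TCP orientation; "force": force on the tool from outside, world axes, zero at the start; "torque": the same for the moment, N m; "width": finger opening in mm.
Only numpy, scipy, OpenCV 4.12 (cv2) and the standard library are available. Lean on these libraries where they do the work, as an engineer would, in place of code of your own. Each camera call takes 0.05 s, during which the arm holds its last target.

## Working session

There is one attempt and no reset: what is moved stays moved. The work goes in short steps, Python scripts to look and compute and a tool call to move; the robot and the scene stay as the last step left them, time stands still between calls to the robot, and variables do not carry over. Pictures are saved under pics/ and viewed, and the job is handed in when it is done.

Besides the shell and the picture viewer there is one more tool, called as name(argument=value, ...), one argument or row to a line, values as JSON. arm_command: Moves the arm, as the interface text tells. Its arguments: {"type":"object","properties":{"series":{"type":"array"}},"required":["series"]}

I'll start with the state, the calibrations and the pictures.

```bash
ls; mkdir -p pics; python3 - <<'E'
from cell import ctrl
import cv2,json
print(ctrl.read_state())
for n in ["scene","top","wrist"]:
    print(n,ctrl.calibration(n))
    im=ctrl.get_image(n); cv2.imwrite(f"pics/{n}0.png",im)
E
```

```text
pics
{'clock': 0.0, 'qpos': array([ 1.10221265,  0.62934026,  0.0384193 ,  1.518395  , -0.0270051 ,
        0.99631003, -0.01997116]), 'qd': array([-0.00014404, -0.00058636,  0.00044574, -0.00113999, -0.00032334,
       -0.00096478,  0.00030072]), 'tau': array([ 9.73326351e-04, -5.63389850e+01,  1.22686554e+00, -1.93441683e+01,
        1.11766104e-02,  1.07945694e-02,  5.45284649e-05]), 'eef_pos': array([ 254.57447744, -597.37320411,  230.38385271]), 'tool_rot': array([-1.5665092 ,  1.56886089,  1.97791092]), 'force': array([-0.22759307, -0.34855562,  0.87824919]), 'torque': array([-0.02623235, -0.01101657,  0.04336907]), 'width': 85.35669677502817}
scene {'fovy': 43.87702279461061, 'cx': 321.98251664227337, 'cy': 199.1366641871957, 'cam_to_world': array([[ 8.32229141e-01, -3.74201945e-01,  4.09105807e-01,
         1.07198967e+03],
       [ 5.54355382e-01,  5.73871215e-01, -6.02795106e-01,
        -7.22938369e+02],
       [-9.20694537e-03,  7.28453659e-01,  6.85033210e-01,
         8.89567466e+02],
       [ 0.00000000e+00,  0.00000000e+00,  0.00000000e+00,
         1.00000000e+00]])}
[... 182 characters left out ...]
2],
       [-9.99613550e-01, -2.77189921e-02, -2.09972847e-03,
        -4.23818350e+01],
       [-5.69747217e-03,  1.30361677e-01,  9.91450136e-01,
         1.24692906e+03],
       [ 0.00000000e+00,  0.00000000e+00,  0.00000000e+00,
         1.00000000e+00]])}
wrist {'fovy': 65.6111661773172, 'cx': 315.2665675235298, 'cy': 196.59856421441978, 'T_tool_cam': array([[ 6.89111924e-05,  2.90983668e-01, -9.56728018e-01,
        -1.43087187e+02],
       [ 9.99999938e-01,  3.11432509e-04,  1.66748500e-04,
        -1.66667400e-01],
       [ 3.46477297e-04, -9.56727970e-01, -2.90983628e-01,
        -7.44001504e+01],
       [ 0.00000000e+00,  0.00000000e+00,  0.00000000e+00,
         1.00000000e+00]])}
```

View pics/scene0.png

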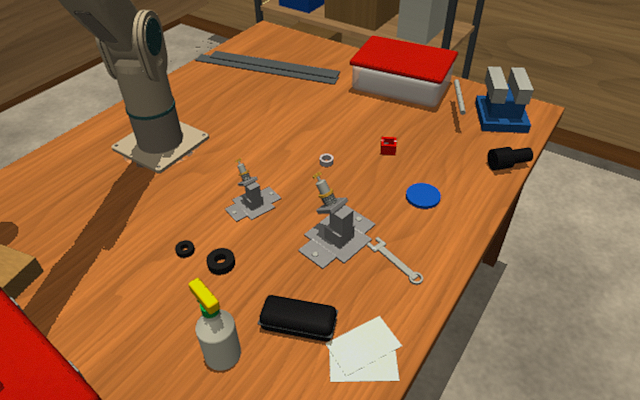

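View pics/top0.png

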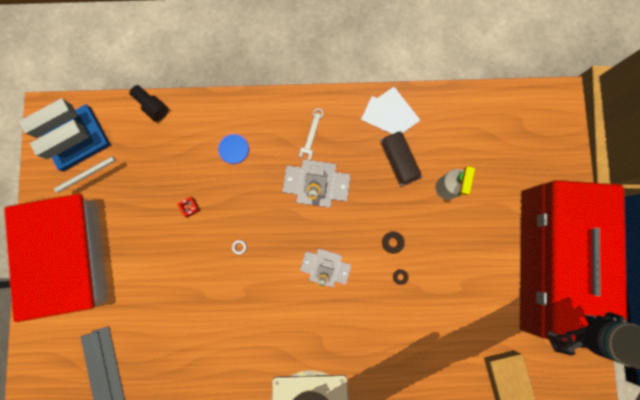

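View pics/wrist0.png

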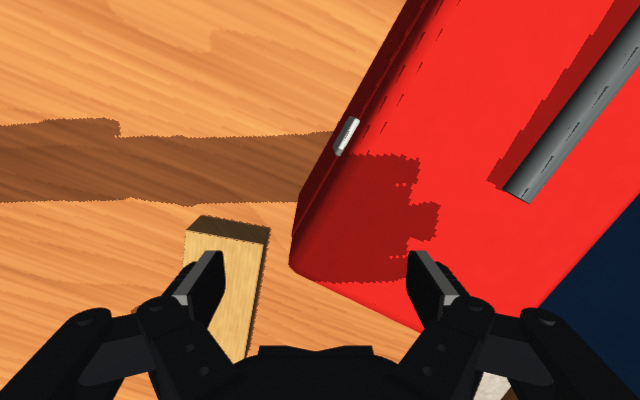

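Picture notes. **Scene:** large stand (338,235), small stand (252,200), large black ring (220,261), small black ring (185,248), aluminium ring (326,158), red knob (388,146). Red boxes and a crate are also in view. **Top:** large stand (317,183), small stand (326,268), large wheel (393,242), small wheel (401,277), spacer (238,247), knob (189,207). **Wrist:** it only sees the red toolbox.

Next I'll write the helpers and get coarse positions.

```bash
cat > h.py <<'E'
from cell import ctrl
import cv2, numpy as np
from scipy.spatial.transform import Rotation as Ro
def Rt(rpy): return Ro.from_euler('xyz',rpy).as_matrix()
def cam(name,state=None):
    c=ctrl.calibration(name); f=200/np.tan(np.radians(c['fovy'])/2)
    K=np.array([[f,0,c['cx']],[0,f,c['cy']],[0,0,1]])
    if name=='wrist':
        s=state if state is not None else ctrl.read_state()
        T=np.eye(4);T[:3,:3]=Rt(s['tool_rot']);T[:3,3]=s['eef_pos']
        M=T@c['T_tool_cam']
    else: M=c['cam_to_world']
    return K,np.array(M)
def proj(KM,P):
    K,M=KM; P=np.atleast_2d(P).astype(float)
    p=(P-M[:3,3])@M[:3,:3]; p=p*[1,-1,-1]
    u=p@K.T; return u[:,:2]/u[:,2:]
def ray(KM,uv):
    K,M=KM; d=np.linalg.inv(K)@[uv[0],uv[1],1]; d=d*[1,-1,-1]
    d=M[:3,:3]@d; return M[:3,3],d/np.linalg.norm(d)
def onz(KM,uv,z):
    o,d=ray(KM,uv); return o+d*(z-o[2])/d[2]
def tri(obs):
    A=np.zeros((3,3));b=np.zeros(3)
    for KM,uv in obs:
        o,d=ray(KM,uv);P=np.eye(3)-np.outer(d,d);A+=P;b+=P@o
    x=np.linalg.solve(A,b)
    r=[np.linalg.norm((np.eye(3)-np.outer(d,d))@(x-o)) for o,d in [ray(*q) for q in obs]]
    return x,r
E
python3 - <<'E'
from h import *
S=cam('scene');T=cam('top')
for n,s,t in [('wheelbig',(220,261),(393,242)),('wheelsm',(185,248),(401,277)),('spacer',(326,159),(238,247)),('knob',(388,146),(189,207)),('bigaxle end',(318,177),(312,192)),('smallaxle',(241,164),(322,277)),('lid',(423,195),(233,149))]:
    x,r=tri([(S,s),(T,t)]); print(n,x.round(1),np.round(r,1))
for l in ['spacer_center','wheel_center','knob_center','spindle','bar','stand','spanner','case','sprayer']:
    for c in ['top','scene']:
        print(l,c,[(np.round(d['centre'],0),round(d['conf'],2)) for d in ctrl.spot_in(l,c)][:3])
for n,(x,y) in dict(stand=(317,183),knob=(189,207)).items():
    im=cv2.imread('pics/top0.png')[y-50:y+50,x-65:x+65]; cv2.imwrite(f'pics/t_{n}.png',cv2.resize(im,None,fx=5,fy=5,interpolation=cv2.INTER_CUBIC))
im=cv2.imread('pics/scene0.png')[130:280,200:400]; cv2.imwrite('pics/s_st.png',cv2.resize(im,None,fx=4,fy=4,interpolation=cv2.INTER_CUBIC))
E
```

```text
wheelbig [ 465.5 -250.    11.2] [1.3 1.3]
wheelsm [ 367.3 -266.3   10.1] [3.4 3.4]
spacer [463.2 195.3   9.2] [0.9 0.9]
knob [583.5 337.2  14. ] [2.1 2.1]
bigaxle end [591.4 -26.  162.3] [2.1 2.1]
smallaxle [374.5 -45.4 116.6] [1.7 1.7]
lid [755.  211.    5.1] [2.1 2.1]
spacer_center top [(array([465., 189.,  17.]), 0.68), (array([790., -23.,   9.]), 0.65)]
spacer_center scene [(array([469., 186.,  14.]), 0.65)]
wheel_center top [(array([ 466., -248.,   23.]), 0.77), (array([ 367., -268.,   12.]), 0.47)]
wheel_center scene [(array([ 368., -267.,   16.]), 0.85), (array([ 469., -251.,   22.]), 0.6)]
knob_center top [(array([589., 336.,  31.]), 0.7)]
knob_center scene [(array([588., 326.,  21.]), 0.85)]
spindle top [(array([386., -44.,  84.]), 0.79), (array([618., -30., 113.]), 0.59)]
spindle scene [(array([620., -34., 112.]), 0.74), (array([380., -48.,  84.]), 0.64)]
bar top [(array([621., -31., 117.]), 0.67), (array([379., -41.,  81.]), 0.63)]
bar scene [(array([619., -34., 118.]), 0.85), (array([383., -50.,  84.]), 0.61)]
stand top [(array([639., -34.,   4.]), 0.97)]
stand scene [(array([650., -50.,   6.]), 0.9), (array([404., -66.,   6.]), 0.55)]
spanner top [(array([792., -26.,   8.]), 0.81)]
spanner scene [(array([797., -26.,   3.]), 0.6)]
case top [(array([ 699., -279.,   49.]), 0.84), (array([616., -28., 110.]), 0.48)]
case scene [(array([ 716., -291.,   49.]), 0.92), (array([465., 188.,  18.]), 0.61)]
sprayer top [(array([ 612., -406.,  118.]), 0.84)]
sprayer scene [(array([ 637., -425.,  106.]), 0.61), (array([620., -34., 113.]), 0.25)]
```

View pics/s_st.png

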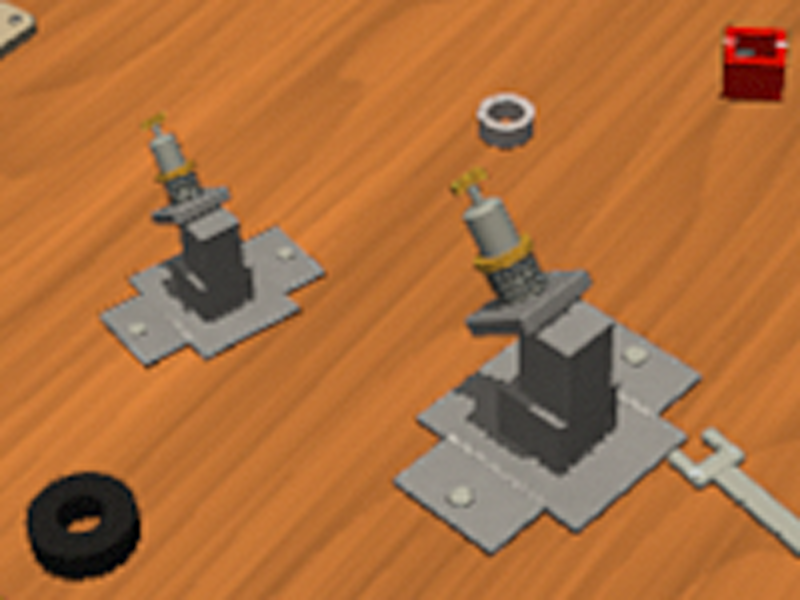

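View pics/t_stand.png

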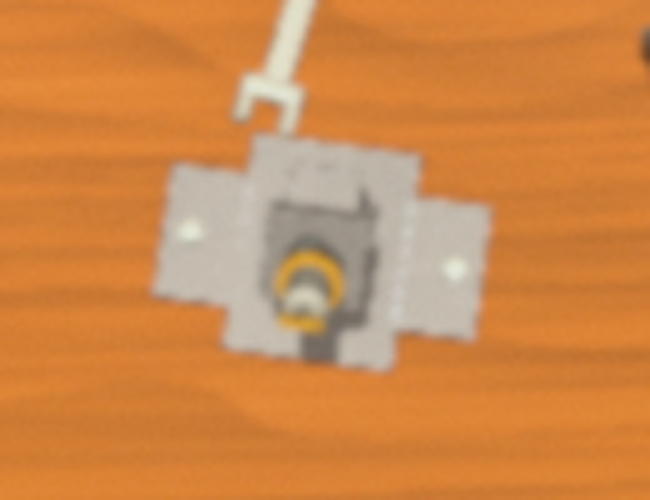

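```bash
python3 - <<'E'
from h import *
s=ctrl.read_state(); print(Rt(s['tool_rot']).round(3), s['clock'])
E
```

```text
[[ 0.     0.392 -0.92 ]
 [-0.    -0.92  -0.392]
 [-1.     0.    -0.   ]] 1.05
```

View pics/t_knob.png

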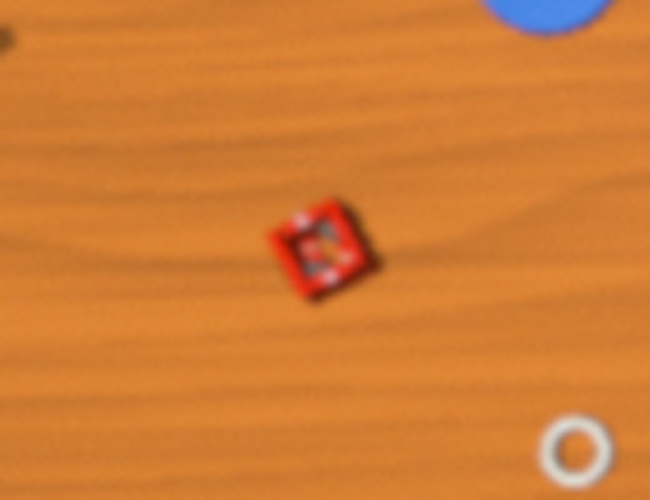

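Choice of parts, with pixels in the scene picture:
- **Stand:** the larger one at (338,235), not the small one at (252,200).
- **Wheel:** the larger ring at (220,261), not the small one at (185,248).
- **Spacer and knob:** only one of each, at (326,159) and (388,146).

I'll confirm these in close wrist crops. First I'll move to a view along the axle.

arm_command(
  series=[
    [1,1.47,3.13,0.2,0,0,3.5],
    [1,1.47,3.13,0.2,0,0,3.5],
    [1,1.47,3.13,0.2,0,0,3.5],
    [1,1.47,3.13,0.2,0,0,3.5],
    [1,1.47,3.13,0.2,0,0,3.5],
    [1,1.47,3.13,0.2,0,0,3.5],
    [1,1.47,3.13,0.2,0,0,3.5],
    [1,1.47,3.13,0.2,0,0,3.5],
    [1,1.47,3.13,0.2,0,0,3.5],
    [1,1.47,3.13,0.2,0,0,3.5],
    [1,1.47,3.13,0.2,0,0,3.5],
    [1,1.47,3.13,0.2,0,0,3.5],
    [1,1.47,3.13,0.2,0,0,3.5],
    [1,1.47,3.13,0.2,0,-7,3.5],
    [1,1.47,3.13,0.2,0,-7,3.5],
    [1,1.47,3.13,0.2,0,-7,3.5],
    [1,1.47,3.13,0.2,0,-7,3.5],
    [1,1.47,3.13,0.2,0,-7,3.5],
    [1,0,0,0,0,0,0],
  ],
)

```text
clock: 2.63
eef_pos: [498.2, -62.6, 257.5]
tool_rot: [1.806, 1.14, 0.102]
force: [1.1, -0.2, -0.1]
width: 85.3
```

```bash
python3 - <<'E'
from h import *
s=ctrl.read_state(); print(s['clock'],s['eef_pos'],s['qpos'].round(2)); print(Rt(s['tool_rot']).round(3))
np.save('pics/w1.npy',[s['eef_pos'],s['tool_rot']])
cv2.imwrite('pics/w1.png',ctrl.get_image('wrist'))
E
```

```text
2.6333 [498.17390767 -62.62208645 257.53497126] [ 0.55  0.26 -0.51  2.25  0.2   0.24 -0.23]
[[ 0.415  0.903 -0.112]
 [ 0.043 -0.142 -0.989]
 [-0.909  0.406 -0.097]]
```

View pics/w1.png

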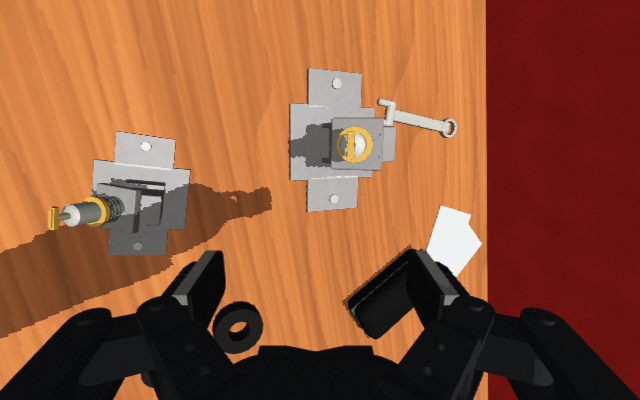

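It stopped short: j6 is at its lower limit because I'm too near the base. I'll move outward a bit and finish the tilt there.

arm_command(
  series=[
    [1,1.4,0.8,-0.4,0,0,0],
    [1,1.4,0.8,-0.4,0,0,0],
    [1,1.4,0.6,-0.4,0,-3,0],
    [1,1.0,0.6,-0.4,0,-4,0],
    [1,0.6,0.2,-0.4,0,-4,0],
    [1,0,0,0,0,0,0],
    [1,0,0,0,0,0,0],
  ],
)

```text
clock: 3.27
eef_pos: [529.3, -53.4, 239.6]
tool_rot: [1.753, 1.118, 0.04]
force: [-0.3, -0.4, 0.1]
width: 85.2
```

```bash
python3 - <<'E'
from h import *
s=ctrl.read_state(); print(s['clock'],s['eef_pos'],s['qpos'].round(2)); print(Rt(s['tool_rot']).round(3))
np.save('pics/w2.npy',[s['eef_pos'],s['tool_rot']])
cv2.imwrite('pics/w2.png',ctrl.get_image('wrist'))
E
```

```text
3.2667 [529.29904801 -53.40800281 239.60544368] [ 0.56  0.35 -0.62  2.23  0.83  0.23 -0.9 ]
[[ 0.437  0.891 -0.123]
 [ 0.018 -0.145 -0.989]
 [-0.899  0.431 -0.079]]
```

View pics/w2.png

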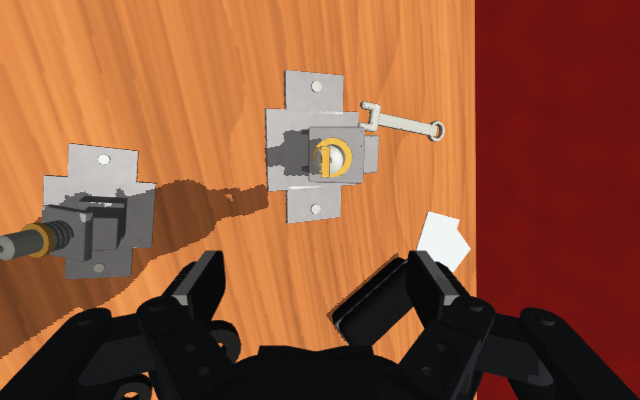

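Joint 6 limits the tilt and the elbow has drifted sideways (q3 = -0.62). I'll fit a kinematic model to the readings so I can plan around this.

```bash
cat > data.py <<'E'
import numpy as np
D=[([1.10221265,.62934026,.0384193,1.518395,-.0270051,.99631003,-.01997116],[254.574,-597.373,230.384],[-1.5665092,1.56886089,1.97791092])]
E
python3 - <<'E'
from h import *
from scipy.optimize import least_squares
import itertools
from data import D
s=ctrl.read_state()
D=D+[(s['qpos'].tolist(),s['eef_pos'].tolist(),s['tool_rot'].tolist())]
open('data.py','a').write("D.append(%r)\n"%(D[-1],))
w1=np.load('pics/w1.npy')
D.append(([0.55,0.26,-0.51,2.25,0.2,0.24,-0.23],w1[0],w1[1]))
def rot(a,t): 
    return Ro.from_rotvec(np.array(a)*t).as_matrix()
X,Y,Z=np.eye(3)
def fk(q,p,s):
    h,L1,a1,a2,L2,a3,L3,b1=p
    R=rot(Z,s[0]*q[0]);x=h*Z
    R=R@rot(Y,q[1]); x=x+R@(L1*Z)
    R=R@rot(Z,s[1]*q[2]); x=x+R@(a1*X)
    R=R@rot(Y,q[3]); x=x+R@(a2*X+L2*Z)
    R=R@rot(Z,s[2]*q[4]); R=R@rot(Y,q[5]); x=x+R@(a3*X+L3*Z)
    R=R@rot(Z,s[3]*q[6]); return x,R
for s in itertools.product([1,-1],repeat=4):
    # orientation: tool = R @ C const; check consistency
    Cs=[fk(q,np.zeros(8),s)[1].T@Rt(r) for q,x,r in D]
    e=[np.degrees(Ro.from_matrix(Cs[0].T@c).magnitude()) for c in Cs]
    f=lambda p: np.concatenate([(fk(q,p,s)[0]-x)/ (1 if i<2 else 5) for i,(q,x,r) in enumerate(D)]+[0.01*(p-p0)])
    p0=np.array([267,293,52,-77,342,76,250,0.])
    r=least_squares(f,p0)
    print(s,np.round(e,1),r.cost.round(2),r.x.round(0), Cs[0].round(2).tolist() if max(e)<5 else '')
E
```

```text
(1, 1, 1, 1) [  0.  117.1 117.8] 36857.11 [ -4916.   8535. -11731.  -2895.  -2311.  -4413.  12328.      0.] 
(1, 1, 1, -1) [  0.  142.5 141.9] 36857.11 [ -4916.   8535. -11731.  -2895.  -2311.  -4413.  12328.      0.] 
(1, 1, -1, 1) [ 0.  30.4 94.3] 36503.64 [ -4424.  -7240.  11209.  -2784.  -2716.   4502. -13293.      0.] 
(1, 1, -1, -1) [  0.  124.1 118.3] 36503.64 [ -4424.  -7240.  11209.  -2784.  -2716.   4502. -13293.      0.] 
(1, -1, 1, 1) [ 0.  75.3 74. ] 45153.38 [  3549.   7430. -12624.    845.    699.  -5338.  15668.      0.] 
(1, -1, 1, -1) [  0.  163.   96.1] 45153.38 [  3549.   7430. -12624.    845.    699.  -5338.  15668.      0.] 
(1, -1, -1, 1) [ 0.  42.2 50.3] 51712.46 [  4549. -10576.  13813.   1190.    475.   5124. -13600.      0.] 
(1, -1, -1, -1) [ 0.  72.3 71.9] 51712.46 [  4549. -10576.  13813.   1190.    475.   5124. -13600.      0.] 
(-1, 1, 1, 1) [ 0.  56.8 57.9] 1147.4 [-2607.  1591.  -382.  -781.  -561.   -62.  -368.     0.] 
(-1, 1, 1, -1) [  0.  151.   79.3] 1147.4 [-2607.  1591.  -382.  -781.  -561.   -62.  -368.     0.] 
(-1, 1, -1, 1) [ 0.  63.8 45.6] 863.91 [-1519.   728.   337.  -393.  -250.    61.  -894.     0.] 
(-1, 1, -1, -1) [ 0.  74.8 62.5] 863.91 [-1519.   728.   337.  -393.  -250.    61.  -894.     0.] 
(-1, -1, 1, 1) [ 0.  23.   8.2] 111.13 [ 196.  882. -569.  -62.  314. -294.  894.    0.] 
(-1, -1, 1, -1) [ 0.  96.7 25. ] 111.13 [ 196.  882. -569.  -62.  314. -294.  894.    0.] 
(-1, -1, -1, 1) [  0.  100.4  24.4] 133.44 [ 497.  -41.  802.   64.  412.  287. -515.    0.] 
(-1, -1, -1, -1) [0.  0.  0.4] 133.44 [ 497.  -41.  802.   64.  412.  287. -515.    0.] [[0.0, -1.0, -0.0], [0.0, 0.0, -1.0], [1.0, 0.0, 0.0]]
```

```bash
cat > kin.py <<'E'
from h import *
from scipy.optimize import least_squares
from data import D
def rot(a,t): return Ro.from_rotvec(np.array(a)*t).as_matrix()
X,Y,Z=np.eye(3)
C0=np.array([[0,-1.,0],[0,0,-1],[1,0,0]])
def fk(q,p):
    h,L1,L2,L3,a0,a1,a2,a3,b1,b2,b3=p
    R=rot(Z,-q[0]);x=h*Z+R@(a0*X)
    R=R@rot(Y,q[1]); x=x+R@(L1*Z+b1*Y)
    R=R@rot(Z,-q[2]); x=x+R@(a1*X)
    R=R@rot(Y,q[3]); x=x+R@(a2*X+L2*Z+b2*Y)
    R=R@rot(Z,-q[4]); R=R@rot(Y,q[5]); x=x+R@(a3*X+L3*Z+b3*Y)
    R=R@rot(Z,-q[6]); return x,R@C0
P0=np.array([300,450,420,250,0,0,0,0,0,0,0.])
W=np.array([.001]*4+[.05]*7)
def fit():
    f=lambda p: np.concatenate([(fk(q,p)[0]-x) for q,x,r in D]+[W*(p-P0)])
    r=least_squares(f,P0); return r.x,r
if __name__=='__main__':
    p,r=fit(); print(p.round(1)); print([np.round(fk(q,p)[0]-x,1) for q,x,_ in D])
E
python3 - <<'E'
import numpy as np
w=np.load('pics/w1.npy')
open('data.py','a').write("D.append(%r)\n"%(([0.55,0.26,-0.51,2.25,0.2,0.24,-0.23],w[0].tolist(),w[1].tolist()),))
E
python3 kin.py
```

```text
[326.1 553.4 379.2 338.3   2.7   1.   -2.5  -1.  -10.3 -14.4  -3.4]
[array([ 0.,  0., -0.]), array([ 0. , -0. ,  0.1]), array([-0. ,  0. , -0.1])]
```

arm_command(
  series=[
    [1,0,0,0,0,0,0],
    [1,0,0,0,0,0,0],
    [1,0,0,0,0,0,0],
  ],
)

```text
clock: 3.57
eef_pos: [529.1, -52.3, 239.9]
tool_rot: [1.752, 1.117, 0.041]
force: [0.1, -0.8, -1.1]
width: 85.1
```

```bash
python3 - <<'E'
from h import *
s=ctrl.read_state(); print(s['clock'],s['eef_pos'],s['qpos'].round(3),s['qd'].round(3))
open('data.py','a').write("D.append(%r)\n"%((s['qpos'].tolist(),s['eef_pos'].tolist(),s['tool_rot'].tolist()),))
E
python3 kin.py; cat data.py
```

```text
3.5667 [529.07212987 -52.31912536 239.92984926] [ 0.558  0.346 -0.617  2.235  0.831  0.235 -0.902] [ 0.002  0.002 -0.007  0.005  0.016  0.002 -0.011]
[325.8 553.5 379.1 338.3   2.6   1.   -2.6  -1.1 -10.3 -14.5  -3.3]
[array([ 0.,  0., -0.]), array([-0., -0.,  0.]), array([-0. ,  0. , -0.1]), array([0., 0., 0.])]
import numpy as np
D=[([1.10221265,.62934026,.0384193,1.518395,-.0270051,.99631003,-.01997116],[254.574,-597.373,230.384],[-1.5665092,1.56886089,1.97791092])]
D.append(([0.5583726436051298, 0.3463144994801086, -0.6149161204948284, 2.233495793279426, 0.8256013641408733, 0.23449581163053534, -0.8961312117739243], [529.4234813413175, -53.224557540009734, 239.85050771500266], [1.7533331089938284, 1.1171827262610572, 0.04021425246123833]))
D.append(([0.55, 0.26, -0.51, 2.25, 0.2, 0.24, -0.23], [498.17390767113034, -62.622086454198296, 257.53497125880574], [1.8063399509927323, 1.1400552204418704, 0.1020975174952874]))
D.append(([0.5579112737520463, 0.3457479522279292, -0.6168140270277268, 2.2347634215424734, 0.8314547512505893, 0.23467513000537019, -0.9019795886540098], [529.0721298728764, -52.31912535590441, 239.92984925778237], [1.7516613184341945, 1.1168356663015122, 0.040566092155782996]))
```

```bash
python3 - <<'E'
import cv2
im=cv2.imread('pics/w2.png')[60:230,255:395]; cv2.imwrite('pics/w2c.png',cv2.resize(im,None,fx=3.5,fy=3.5,interpolation=cv2.INTER_CUBIC))
im=cv2.imread('pics/w1.png')[60:220,280:420]; cv2.imwrite('pics/w1c.png',cv2.resize(im,None,fx=3.5,fy=3.5,interpolation=cv2.INTER_CUBIC))
E
```

```text
(no output)
```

View pics/w2c.png

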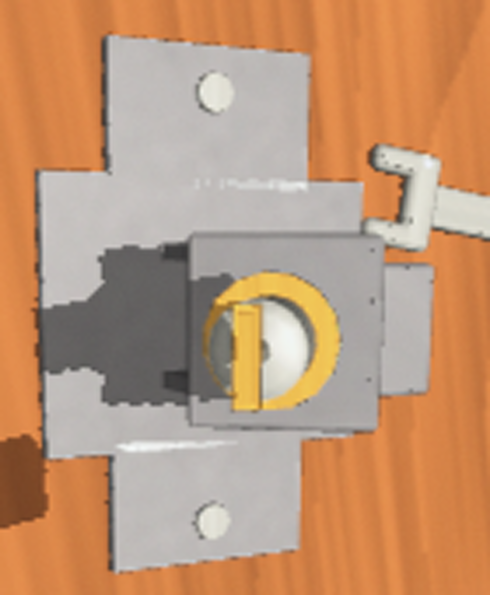

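View pics/w1c.png

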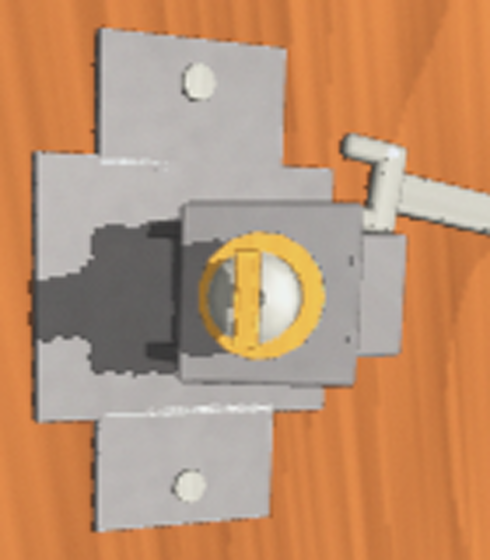

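The w1 and w2 crops show the large stand clearly: foot corners, 56 mm head plate, gold shoulder ring and brass bar. In w2 the bar is near pixel (326,162). Next I'll fit the stand pose to these features.

```bash
cat > stand.py <<'E'
from h import *
from scipy.optimize import least_squares
a=np.radians(35)
RS=np.array([[np.cos(a),0,-np.sin(a)],[0,1,0],[np.sin(a),0,np.cos(a)]])
def frame(p):
    Rz=Ro.from_euler('z',p[2]).as_matrix()
    return Rz@RS, np.array([p[0],p[1],125.]),Rz
def sp2w(p,P):
    R,o,_=frame(p); return np.atleast_2d(P)@R.T+o
def st2w(p,P):
    _,_,Rz=frame(p); return np.atleast_2d(P)@Rz.T+[p[0],p[1],0]
E
cat > fitst.py <<'E'
from stand import *
def kmw(n,off=0):
    d=np.load(f'pics/{n}.npy'); return cam('wrist',dict(eef_pos=d[0],tool_rot=d[1]))
head=[(-28,28,-30),(28,28,-30),(28,-28,-30),(-28,-28,-30)]
bar=[(-3,11.5,47),(3,11.5,47),(3,-11.5,47),(-3,-11.5,47)]
th=np.radians(np.arange(-150,180,30))
obs={'w2':dict(foot=[(37,170),(47,458)],wing=[(106,36),(311,55),(113,571),(298,549)],head=[(190,234),(383,236),(378,432),(190,427)],bar=[(233,305),(260,305),(264,410),(235,411)],ring=[(340,340),(272,270)],org=(255,60)),
'w1':dict(foot=[(33,152),(35,420)],wing=[(99,28),(287,48),(96,531),(270,516)],head=[(184,202),(366,206),(355,386),(181,381)],bar=[(233,250),(259,250),(260,348),(234,349)],ring=[(325,296),(264,232)],org=(280,60))}
def cv(n,l): return (np.array(l,float)+.5)/3.5-.5+obs[n]['org']
K={n:kmw(n) for n in obs}
def res(q,verbose=False):
    p=q[:3]; out=[]
    for n in obs:
        Kc,M=K[n]; M=M.copy(); Rtool=Rt(np.load(f'pics/{n}.npy')[1]); M[:3,3]+=Rtool@q[3:6]
        km=(Kc,M); o=obs[n]
        h=proj(km,sp2w(p,head))-cv(n,o['head'])
        b=proj(km,sp2w(p,bar))-cv(n,o['bar'])
        pts=[]
        for uv in cv(n,o['foot']):
            w=onz(km,uv,6); pts.append(((w-[p[0],p[1],0])@frame(p)[2])[0]+25)
        for i,uv in enumerate(cv(n,o['wing'])):
            w=onz(km,uv,6); pts.append(((w-[p[0],p[1],0])@frame(p)[2])[1]-(95 if i<2 else -95))
        t=np.linspace(0,2*np.pi,361); c=proj(km,sp2w(p,np.c_[18*np.cos(t),18*np.sin(t),0*t]))
        rg=cv(n,o['ring']); r=[c[:,0].max()-rg[0,0], c[:,1].min()-rg[1,1]]
        if verbose: print(n,'head',h.round(1).tolist(),'bar',b.round(1).tolist(),'foot/wing mm',np.round(pts,1),'ring',np.round(r,1))
        out+= [*h.ravel(),*b.ravel(),*(np.array(pts)*0.8),*r]
    return np.array(out)
for pr in [100,0.3]:
    f=lambda q:np.concatenate([res(q),q[3:]*pr])
    r=least_squares(f,[615,-33,0,0,0,0],loss='soft_l1'); print(r.x.round(4),'cost',r.cost); res(r.x,True)
    np.save('pics/stand_%g.npy'%pr,r.x)
E
python3 fitst.py
```

```text
[ 6.065336e+02 -2.698230e+01 -1.660000e-01 -1.000000e-04  0.000000e+00
 -0.000000e+00] cost 7.122337708656327
w2 head [[-0.9, -0.2], [0.7, -0.7], [0.1, 0.3], [-0.8, 0.1]] bar [[0.2, 0.0], [0.4, 0.1], [-1.2, 0.4], [-0.6, -0.1]] foot/wing mm [-0.9 -0.2 -0.7 -0.7  1.   0.3] ring [0.3 0.3]
w1 head [[-1.1, 0.1], [-0.4, -1.3], [0.2, 0.4], [-1.2, 0.4]] bar [[0.9, 0.2], [0.6, 0.3], [-0.5, -0.2], [-0.1, -0.6]] foot/wing mm [-1.5 -1.4 -0.5 -0.3  0.7  0.2] ring [ 0.1 -0.2]
[ 6.07167e+02 -2.72005e+01 -1.66000e-01 -1.06830e+00  5.04500e-01
 -5.23000e-02] cost 6.669601187741023
w2 head [[-0.8, -0.1], [0.6, -0.6], [0.0, 0.2], [-0.7, -0.0]] bar [[0.3, 0.0], [0.4, 0.1], [-1.1, 0.2], [-0.5, -0.3]] foot/wing mm [-1.2 -0.5 -0.4 -0.4  0.7  0. ] ring [0.2 0.4]
w1 head [[-1.1, 0.2], [-0.6, -1.1], [0.0, 0.3], [-1.1, 0.4]] bar [[0.9, 0.3], [0.6, 0.4], [-0.6, -0.2], [-0.2, -0.6]] foot/wing mm [-1.7 -1.6 -0.2 -0.   0.4 -0.1] ring [-0.  -0.1]
```

The fit is good, with residuals under about 1 px: stand origin (607,-27), yaw -9.5°. Next I'll check which arm configurations can reach the insertion poses.

```bash
cat > ik.py <<'E'
from kin import *
from stand import *
P,_=fit()
LO=np.array([-3.06,-.37,-1.25,.18,-1.1,.23,-2.94]);HI=np.array([3.06,2.12,1.32,2.47,4.24,1.98,2.94])
SP=np.load('pics/stand_0.3.npy')[:3]
def toolR(alpha,p=SP):
    """tool x along -spindle z, tool y = cos a * spx + sin a * spy rotated ; alpha=0: tool y=+spindle x"""
    R,o,_=frame(p); x=-R[:,2]; y=np.cos(alpha)*R[:,0]+np.sin(alpha)*R[:,1]
    return np.c_[x,y,np.cross(x,y)]
def ik(Rg,xg,q0,w=0.0,qref=None):
    def f(q):
        x,R=fk(q,P); e=Ro.from_matrix(R.T@Rg).as_rotvec()
        r=[*(x-xg),*(e*300)]
        if qref is not None: r+=list(w*(q-qref))
        return np.array(r)
    r=least_squares(f,np.clip(q0,LO+1e-3,HI-1e-3),bounds=(LO,HI)); return r.x,np.abs(f(r.x)[:6]).max()
def jac(q):
    x0,R0=fk(q,P);J=np.zeros((6,7))
    for i in range(7):
        d=np.zeros(7);d[i]=1e-5;x,R=fk(q+d,P);J[:3,i]=(x-x0)/1e-5;J[3:,i]=Ro.from_matrix(R@R0.T).as_rotvec()/1e-5
    return J
E
python3 - <<'E'
from ik import *
rng=np.random.default_rng(0)
for z in [30,120]:
  for al in np.radians([0,90,180,270]):
    best={}
    for k in range(30):
        q,e=ik(toolR(al),sp2w(SP,[0,0,z])[0],LO+(HI-LO)*rng.random(7))
        if e<0.5:
            m=np.min(np.minimum(q-LO,HI-q)); best[tuple(q.round(1))]=(m,q)
    for m,q in sorted(best.values(),key=lambda t:-t[0])[:5]: print(z,round(np.degrees(al)),round(m,2),q.round(2))
E
```

```text
30 0 0.16 [ 0.61  0.81 -1.07  2.31  1.98  0.89 -2.06]
30 0 0.16 [ 0.46  0.69 -0.8   2.31  2.09  0.7  -2.21]
30 0 0.16 [ 0.45  0.68 -0.77  2.31  2.1   0.68 -2.23]
30 0 0.16 [ 0.39  0.65 -0.68  2.31  2.14  0.63 -2.29]
30 0 0.15 [ 0.31  0.62 -0.55  2.32  2.22  0.56 -2.38]
30 90 0.16 [ 0.55  0.75 -0.96  2.31  2.02  0.81 -0.55]
30 90 0.16 [ 0.47  0.69 -0.81  2.31  2.08  0.7  -0.64]
30 90 0.16 [ 0.42  0.66 -0.72  2.31  2.12  0.65 -0.69]
30 90 0.16 [ 0.39  0.65 -0.68  2.31  2.15  0.62 -0.72]
30 90 0.16 [ 0.37  0.64 -0.65  2.31  2.16  0.61 -0.74]
30 180 0.16 [ 0.56  0.76 -0.98  2.31  2.01  0.83  1.04]
30 180 0.15 [ 0.33  0.63 -0.59  2.32  2.2   0.58  0.79]
30 180 0.15 [ 0.19  0.59 -0.38  2.32  2.35  0.48  0.61]
30 180 0.15 [ 0.14  0.58 -0.3   2.32  2.41  0.45  0.54]
30 180 0.15 [ 0.11  0.57 -0.26  2.32  2.45  0.44  0.5 ]
30 270 0.16 [ 0.48  0.7  -0.82  2.31  2.08  0.71  2.51]
30 270 0.16 [ 0.38  0.65 -0.67  2.31  2.15  0.62  2.41]
30 270 0.15 [ 0.36  0.64 -0.63  2.32  2.17  0.6   2.39]
30 270 0.15 [ 0.17  0.58 -0.35  2.32  2.37  0.47  2.16]
30 270 0.15 [ 0.11  0.57 -0.26  2.32  2.45  0.44  2
[... 421 characters left out ...]
8  2.18  0.3  -0.85]
120 90 0.07 [ 0.06  0.35 -0.22  2.38  2.19  0.3  -0.86]
120 90 0.07 [-0.71  0.47  0.84  2.38  4.03  0.3  -2.71]
120 180 0.09 [ 0.28  0.38 -0.52  2.38  2.    0.4   0.9 ]
120 180 0.09 [ 0.18  0.36 -0.38  2.38  2.08  0.35  0.82]
120 180 0.09 [ 0.16  0.36 -0.35  2.38  2.1   0.34  0.81]
120 180 0.09 [ 0.15  0.36 -0.34  2.38  2.11  0.34  0.8 ]
120 180 0.09 [ 0.12  0.36 -0.31  2.38  2.13  0.33  0.77]
120 270 0.06 [ 0.04  0.35 -0.19  2.38  2.22  0.29  2.26]
120 270 0.04 [-0.02  0.35 -0.12  2.38  2.29  0.27  2.19]
120 270 0.03 [-0.67  0.44  0.77  2.38  3.93  0.26  0.53]
120 270 0.0 [-0.61  0.42  0.69  2.38  3.8   0.23  0.67]
120 270 0.0 [-0.14  0.35  0.04  2.38  2.47  0.23  2.  ]
```

```bash
cat > sim.py <<'E'
from ik import *
# candidate controller: least-squares step with bounds, n substeps per row
from scipy.optimize import lsq_linear
VM=0.7*np.array([2.57,2.57,3.14,3.14,3.14,3.14,3.14])/12
def sim(q,rows,n=2,lam=1e-3,wt=300.,track=False,marg=0.005):
    q=np.array(q,float); out=[q.copy()]
    x,R=fk(q,P)
    xc,Rc=x.copy(),R.copy()
    for r in rows:
        d=np.array(r[1:4])*10.; w=np.radians(r[4:7])
        for k in range(n):
            xc=xc+d/n; Rc=Ro.from_rotvec(w/n).as_matrix()@Rc
            x,R=fk(q,P)
            e=np.r_[xc-x, wt*Ro.from_matrix(Rc@R.T).as_rotvec()]
            J=jac(q);J[3:]*=wt
            lo=np.maximum(-VM/n,LO+marg-q);hi=np.minimum(VM/n,HI-marg-q); lo=np.minimum(lo,-1e-9);hi=np.maximum(hi,1e-9)
            A=np.r_[J,lam*wt*np.eye(7)]
            dq=lsq_linear(A,np.r_[e,np.zeros(7)],bounds=(lo,hi)).x
            q=q+dq
        xc,Rc=fk(q,P)   # not made up
        out.append(q.copy())
    return np.array(out)
E
python3 - <<'E'
from sim import *
q0=D[0][0]
m1=[[1,1.47,3.13,.2,0,0,3.5]]*13+[[1,1.47,3.13,.2,0,-7,3.5]]*5
m2=[[1, 1.4, 0.8, -0.4, 0, 0, 0], [1, 1.4, 0.8, -0.4, 0, 0, 0], [1, 1.4, 0.6, -0.4, 0, -3, 0], [1, 1.0, 0.6, -0.4, 0, -4, 0], [1, 0.6, 0.2, -0.4, 0, -4, 0]]
for lam in [.003,.03,.1]:
    o=sim(q0,m1,lam=lam); print(lam,o[13].round(2),o[-1].round(2),fk(o[-1],P)[0].round(0))
    o=sim(D[2][0],m2,lam=lam); print('   ',o[-1].round(2),fk(o[-1],P)[0].round(0))
E
```

```text
0.003 [ 0.52  0.36 -0.23  1.94  0.11  0.85 -0.14] [ 0.68  0.24 -0.69  2.22  0.17  0.23 -0.17] [517. -35. 287.]
    [ 0.6   0.37 -0.7   2.18  0.84  0.23 -0.9 ] [563. -35. 258.]
0.03 [ 0.52  0.36 -0.23  1.94  0.11  0.85 -0.14] [ 0.64  0.24 -0.64  2.22  0.07  0.23 -0.06] [517. -36. 287.]
    [ 0.6   0.37 -0.69  2.18  0.82  0.23 -0.87] [563. -35. 258.]
0.1 [ 0.52  0.36 -0.23  1.94  0.1   0.86 -0.14] [ 0.55  0.23 -0.52  2.22 -0.07  0.23  0.07] [517. -37. 286.]
    [ 0.55  0.35 -0.62  2.16  0.64  0.23 -0.7 ] [563. -35. 260.]
```

```bash
python3 - <<'E'
from sim import *
F=np.array([.4,.45,-.68,2.35,1.95,.5,-.6])
def down(yaw):
    y=np.array([np.cos(yaw),np.sin(yaw),0]);x=np.array([0,0,-1.]);return np.c_[x,y,np.cross(x,y)]
for n,pos in dict(spacer=(463,193),wheel=(466,-250),knob=(585,335)).items():
  for z in [5,120]:
    az=np.arctan2(pos[1],pos[0])
    for al in np.radians([0,45,90,135,180]):
        qr=F.copy();qr[0]=F[0]-az-.05;qr[6]=0
        q,e=ik(down(az+al),np.array([*pos,z]),qr,w=3,qref=qr)
        print(n,z,round(np.degrees(al)),q.round(2),round(e,1))
E
```

```text
spacer 5 0 [-0.08  0.87 -0.57  2.08  1.03  0.5  -1.04] 0.0
spacer 5 45 [ 0.01  0.92 -0.72  2.08  1.14  0.61 -0.35] 0.0
spacer 5 90 [ 0.07  0.96 -0.81  2.08  1.2   0.69  0.38] 0.1
spacer 5 135 [ 0.11  0.99 -0.89  2.07  1.24  0.76  1.14] 0.1
spacer 5 180 [ 0.14  1.02 -0.95  2.07  1.27  0.81  1.9 ] 0.2
spacer 120 0 [ 0.05  0.7  -0.76  2.03  0.74  0.71 -0.8 ] 0.0
spacer 120 45 [ 0.14  0.76 -0.93  2.03  0.86  0.81 -0.13] 0.1
spacer 120 90 [ 0.2   0.82 -1.06  2.03  0.95  0.9   0.57] 0.1
spacer 120 135 [ 0.25  0.89 -1.17  2.02  1.02  0.99  1.29] 0.1
spacer 120 180 [ 0.28  0.94 -1.25  2.02  1.07  1.06  2.03] 0.1
wheel 5 0 [ 0.83  0.9  -0.61  2.    0.99  0.56 -0.98] 0.0
wheel 5 45 [ 0.91  0.95 -0.75  2.    1.1   0.67 -0.29] 0.0
wheel 5 90 [ 0.97  0.99 -0.85  2.    1.17  0.75  0.45] 0.1
wheel 5 135 [ 1.    1.03 -0.92  2.    1.21  0.82  1.2 ] 0.1
wheel 5 180 [ 1.03  1.06 -0.98  2.    1.24  0.87  1.96] 0.2
wheel 120 0 [ 0.93  0.73 -0.77  1.96  0.74  0.76 -0.77] 0.0
wheel 120 45 [ 1.02  0.79 -0.93  1.95  0.86  0.85 -0.1 ] 0.1
wheel 120 90 [ 1.08  0.85 -1.06  1.95  0.95  0.94  0.61] 0.1
wheel 120 135 [ 1.12  0.91 -1.17  1.95  1.02  1.03  1.33] 0.1
wheel 120 180 [ 1.15  0.97 -1.25  1.95  1.07  1.1   2.07] 0.1
knob 5 0 [-0.16  1.06 -0.75  1.57  0.89  0.87 -0.73] 0.1
knob 5 45 [-0.11  1.11 -0.87  1.57  0.99  0.95 -0.01] 0.1
knob 5 90 [-0.07  1.15 -0.96  1.57  1.07  1.02  0.73] 0.1
knob 5 135 [-0.05  1.18 -1.03  1.57  1.13  1.07  1.48] 0.1
knob 5 180 [-0.03  1.21 -1.09  1.57  1.17  1.12  2.25] 0.1
knob 120 0 [-0.13  0.92 -0.83  1.53  0.75  1.03 -0.64] 0.1
knob 120 45 [-0.07  0.97 -0.96  1.53  0.86  1.1   0.07] 0.1
knob 120 90 [-0.03  1.02 -1.07  1.53  0.95  1.17  0.8 ] 0.1
knob 120 135 [-0.    1.07 -1.16  1.53  1.02  1.24  1.55] 0.1
knob 120 180 [ 0.02  1.11 -1.24  1.53  1.07  1.29  2.3 ] 0.1
```

```bash
cat > plan.py <<'E'
from sim import *
import json
def down(yaw):
    yaw=np.radians(yaw);y=np.array([np.cos(yaw),np.sin(yaw),0]);x=np.array([0,0,-1.]);return np.c_[x,y,np.cross(x,y)]
def spose(z,al,x=0,y=0,p=SP):
    return sp2w(p,[x,y,z])[0],toolR(np.radians(al),p)
def legs(targets,claw=1,q=None,show=True):
    """targets: list of (pos,R,nrows)"""
    s=ctrl.read_state(); q=s['qpos'] if q is None else q
    x=np.array(s['eef_pos']);R=Rt(s['tool_rot'])
    for pos,Rg,n in targets:
        d=(np.array(pos)-x)/10; w=np.degrees(Ro.from_matrix(Rg@R.T).as_rotvec())
        nmin=max(np.linalg.norm(d)/4.17,np.linalg.norm(w)/7.16); n=max(n,int(np.ceil(nmin)))
        row=[claw,*np.round(d/n,3).tolist(),*np.round(w/n,2).tolist()]
        o=sim(q,[row]*n); q=o[-1]; xe,Re=fk(q,P)
        print(n,'x',row,'| total',d.round(2),w.round(1)); print('   q',q.round(2),'err mm',(xe-pos).round(1),'deg',np.degrees(Ro.from_matrix(Re.T@Rg).magnitude()).round(1),'margin',np.minimum(o-LO,HI-o).min(0).round(2))
        x=xe;R=Re
    return q
E
python3 - <<'E'
from plan import *
q=legs([((463,193,150),down(65),14),((463,193,10),down(65),5),((463,193,150),down(65),5),(*spose(110,90),14),(*spose(20,90),6)])
E
```

```text
14 x [1, -0.472, 1.752, -0.642, -1.25, 1.55, 5.12] | total [-6.61 24.53 -8.99] [-17.5  21.7  71.7]
   q [ 0.19  0.74 -1.02  2.    0.83  0.89 -0.15] err mm [-1.4 -0.5  0.9] deg 0.1 margin [2.49 0.72 0.23 0.24 1.92 0.   2.04]
5 x [1, 0.027, 0.009, -2.819, -0.02, -0.01, -0.0] | total [  0.14   0.05 -14.09] [-0.1 -0.  -0. ]
   q [ 0.05  0.93 -0.78  2.08  1.16  0.66 -0.42] err mm [-1.8  0.1  0.1] deg 0.2 margin [2.87 1.11 0.23 0.39 1.93 0.43 2.52]
5 x [1, 0.036, -0.003, 2.799, -0.0, -0.02, -0.03] | total [ 1.800e-01 -1.000e-02  1.399e+01] [-0.  -0.1 -0.1]
   q [ 0.19  0.74 -1.01  2.    0.83  0.89 -0.15] err mm [-1.8  0.2  0.1] deg 0.2 margin [2.87 1.11 0.24 0.39 1.93 0.43 2.52]
14 x [1, 0.598, -1.5, 0.464, -0.74, -2.41, 1.06] | total [  8.38 -21.     6.5 ] [-10.4 -33.7  14.9]
   q [ 0.52  0.49 -0.88  2.37  1.88  0.59 -0.52] err mm [-2.7  1.8  0.5] deg 0.3 margin [2.54 0.85 0.24 0.1  1.93 0.35 2.42]
6 x [1, 0.893, -0.173, -1.237, -0.02, -0.04, -0.02] | total [ 5.36 -1.04 -7.42] [-0.1 -0.2 -0.1]
   q [ 0.49  0.73 -0.84  2.3   2.08  0.74 -0.62] err mm [-0.2  0.2 -0.3] deg 0.0 margin [2.54 0.86 0.37 0.1  2.16 0.36 2.32]
```

arm_command(
  series=[
    [1,-0.47,1.75,-0.65,-1.25,1.55,5.12],
    [1,-0.47,1.75,-0.65,-1.25,1.55,5.12],
    [1,-0.47,1.75,-0.65,-1.25,1.55,5.12],
    [1,-0.47,1.75,-0.65,-1.25,1.55,5.12],
    [1,-0.47,1.75,-0.65,-1.25,1.55,5.12],
    [1,-0.47,1.75,-0.65,-1.25,1.55,5.12],
    [1,-0.47,1.75,-0.65,-1.25,1.55,5.12],
    [1,-0.47,1.75,-0.65,-1.25,1.55,5.12],
    [1,-0.47,1.75,-0.65,-1.25,1.55,5.12],
    [1,-0.47,1.75,-0.65,-1.25,1.55,5.12],
    [1,-0.47,1.75,-0.65,-1.25,1.55,5.12],
    [1,-0.47,1.75,-0.65,-1.25,1.55,5.12],
    [1,-0.47,1.75,-0.65,-1.25,1.55,5.12],
    [1,-0.47,1.75,-0.65,-1.25,1.55,5.12],
    [1,0,0,0,0,0,0],
  ],
)

```text
clock: 4.82
eef_pos: [462.1, 198.0, 148.0]
tool_rot: [2.787, 1.566, 2.358]
force: [0.5, 0.3, 0.1]
width: 85.4
```

```bash
cat > snap.py <<'E'
import sys
from h import *
def snap(n):
    s=ctrl.read_state(); np.save(f'pics/{n}.npy',[s['eef_pos'],s['tool_rot']])
    cv2.imwrite(f'pics/{n}.png',ctrl.get_image('wrist'))
    open('data.py','a').write("D.append(%r)\n"%((s['qpos'].tolist(),s['eef_pos'].tolist(),s['tool_rot'].tolist()),))
    print(s['clock'],s['eef_pos'].round(1),s['qpos'].round(2),'F',s['force'].round(1),s['width']); print(Rt(s['tool_rot']).round(3)); return s
if __name__=='__main__': snap(sys.argv[1])
E
python3 snap.py w3
```

```text
4.8167 [462.1 198.  148. ] [ 0.18  0.75 -1.02  1.99  0.83  0.9  -0.15] F [0.5 0.3 0.1] 85.44322881150276
[[-0.003  0.415  0.91 ]
 [ 0.003  0.91  -0.415]
 [-1.     0.002 -0.004]]
```

View pics/w3.png

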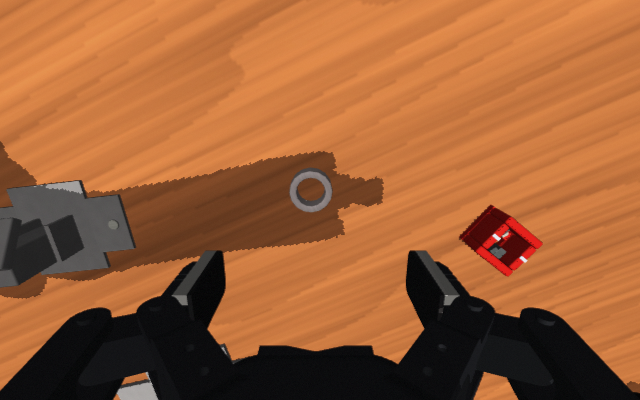

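The wrist picture shows the spacer at (311,191) in shadow and the knob at (503,240). Next I'll fit the ring.

```bash
cat > ring.py <<'E'
from h import *
from scipy.optimize import least_squares
def ringfit(n,box,rad,z,mode='grey',dbg=None,thr=60):
    d=np.load(f'pics/{n}.npy'); km=cam('wrist',dict(eef_pos=d[0],tool_rot=d[1]))
    im=cv2.imread(f'pics/{n}.png'); x0,y0,x1,y1=box; c=im[y0:y1,x0:x1].astype(int)
    if mode=='grey': m=((c.max(2)-c.min(2))<thr*0.5)
    else: m=c.max(2)<thr
    m=m.astype(np.uint8)*255
    m=cv2.morphologyEx(m,cv2.MORPH_OPEN,np.ones((2,2)))
    nl,lab,st,cen=cv2.connectedComponentsWithStats(m); k=1+np.argmax(st[1:,4])
    mm=(lab==k).astype(np.uint8)
    cs,_=cv2.findContours(mm,cv2.RETR_EXTERNAL,cv2.CHAIN_APPROX_NONE); ct=max(cs,key=len)[:,0,:]+[x0,y0]
    el=cv2.fitEllipse(ct.astype(np.float32))
    print('ellipse',np.round(el[0],1),np.round(el[1],1),'area',st[k,4])
    if dbg: cv2.imwrite(dbg,cv2.resize(np.hstack([c.astype(np.uint8),cv2.merge([mm*255]*3)]),None,fx=4,fy=4,interpolation=cv2.INTER_NEAREST))
    return km,ct,el
def silfit(km,ct,rad,h,x0,z0=0.):
    """fit silhouette (convex hull of top and bottom circles) of cylinder standing on z0; params x,y"""
    t=np.linspace(0,2*np.pi,181)
    def f(p,r=rad):
        pts=np.vstack([proj(km,np.c_[p[0]+r*np.cos(t),p[1]+r*np.sin(t),0*t+z]) for z in (z0,z0+h)]).astype(np.float32)
        hull=cv2.convexHull(pts)
        return np.array([cv2.pointPolygonTest(hull,(float(u),float(v)),True) for u,v in ct])-0.5
    r=least_squares(f,x0,diff_step=1e-3,loss='soft_l1',args=()); 
    return r.x,np.sqrt(np.mean(r.fun**2))
E
python3 - <<'E'
from ring import *
km,ct,el=ringfit('w3',(275,155,350,230),20,18,dbg='pics/d3.png')
print(onz(km,el[0],18),onz(km,el[0],9))
print(silfit(km,ct,20,18,[463,193]))
E
```

```text
ellipse [311.5 190.6] [41.5 43.4] area 988
[463.2380547  194.16734763  18.        ] [465.47227271 193.03557974   9.        ]
(array([465.13582228, 193.2421474 ]), np.float64(0.7896198232794055))
```

View pics/d3.png

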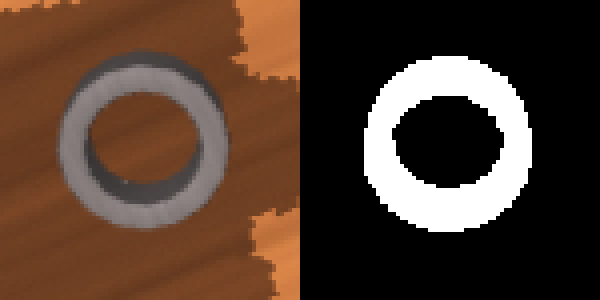

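Spacer fit: (465.1,193.2), which agrees with the two-view result of (463,195) at height 9. I'll descend and grasp it.

arm_command(
  series=[
    [1,0.06,-0.1,-2.2,0,0,0],
    [1,0.06,-0.1,-2.2,0,0,0],
    [1,0.06,-0.1,-2.2,0,0,0],
    [1,0.06,-0.09,-2.2,0,0,0],
    [1,0.06,-0.09,-2.2,0,0,0],
    [1,0,0,-1.2,0,0,0],
    [1,0,0,-0.9,0,0,0],
    [1,0,0,0,0,0,0],
  ],
)

```text
clock: 5.53
eef_pos: [465.4, 186.6, 16.3]
tool_rot: [-1.77, 1.567, -2.208]
force: [-0.2, 0.1, 0.3]
width: 85.3
```

```bash
python3 snap.py w4
```

```text
5.5333 [465.4 186.6  16.3] [ 0.07  0.93 -0.8   2.06  1.13  0.69 -0.38] F [-0.2  0.1  0.3] 85.3160752598306
[[-0.002  0.424  0.906]
 [-0.003  0.906 -0.424]
 [-1.    -0.004 -0.001]]
```

View pics/w4.png

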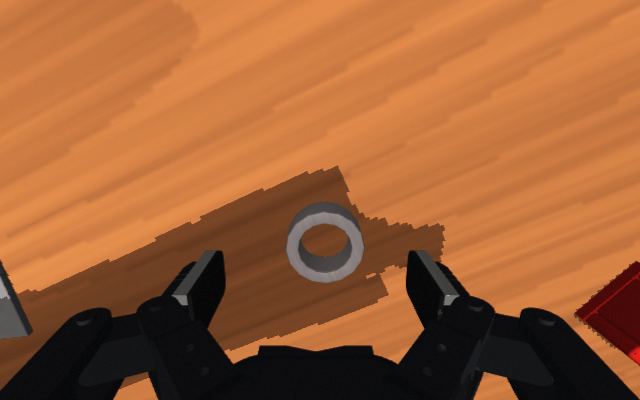

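```bash
python3 - <<'E'
from ring import *
km,ct,el=ringfit('w4',(275,190,380,295),20,18,dbg='pics/d4.png')
x,r=silfit(km,ct,20,18,[463,193]); print(x,r)
d=np.load('pics/w4.npy');R=Rt(d[1]); print('in tool',R.T@(np.array([*x,9])-d[0]))
km3,ct3,e3=ringfit('w3',(275,155,350,230),20,18)
# two-view height check with ellipse centres of top face approx
print(tri([(km,el[0]),(km3,e3[0])]))
E
```

```text
ellipse [325.4 243.1] [76.5 79.9] area 3722
[464.72479711 192.97210866] 1.3947673258217932
in tool [ 7.32967218  5.5712006  -3.28219232]
ellipse [311.5 190.6] [41.5 43.4] area 988
(array([465.47315936, 192.88674542,   8.87569579]), [np.float64(0.13482247513651974), np.float64(0.13482247513653517)])
```

Both views agree on (465,193) with centre height 8.9 mm, matching the expected 9 mm. I'll correct, lower to z = 2 and close.

arm_command(
  series=[
    [1,-0.02,0.32,-0.4,0,0,0],
    [1,-0.03,0.32,-0.5,0,0,0],
    [1,0,0,-0.5,0,0,0],
    [1,0,0,0,0,0,0],
    [0.2,0,0,0,0,0,0],
    [0.2,0,0,0,0,0,0],
    [0.2,0,0,0,0,0,0],
    [0.2,0,0,0,0,0,0],
    [0.2,0,0,0,0,0,0],
    [0.2,0,0,0,0,0,0],
    [0.2,0,0,0,0,0,0],
  ],
)

```text
clock: 6.5
eef_pos: [465.6, 194.3, 4.2]
tool_rot: [-0.884, 1.569, -1.321]
force: [-0.7, -0.8, 6.6]
width: 37.4
```

```bash
python3 snap.py w5
```

```text
6.5 [465.6 194.3   4.2] [ 0.04  0.95 -0.78  2.06  1.17  0.68 -0.41] F [-0.7 -0.8  6.6] 37.36647729724201
[[ 0.     0.423  0.906]
 [-0.002  0.906 -0.423]
 [-1.    -0.001  0.001]]
```

View pics/w5.png

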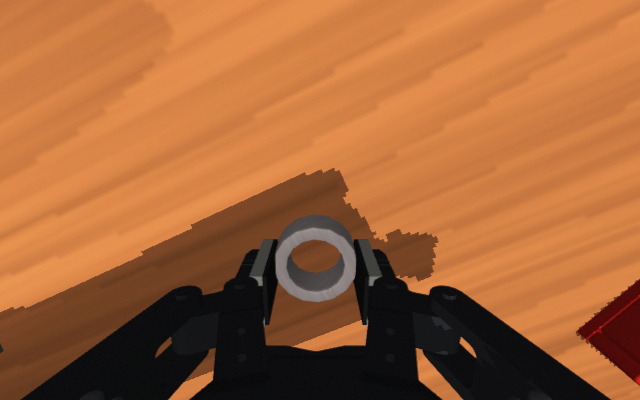

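arm_command(
  series=[
    [0.2,0,0,0.6,0,0,0],
    [0.2,0,0,2,0,0,0],
    [0.2,0,0,3,0,0,0],
    [0.2,0,0,3,0,0,0],
    [0.2,0,0,3,0,0,0],
    [0.2,0,0,3,0,0,0],
    [0.2,0,0,0,0,0,0],
  ],
)

```text
clock: 7.13
eef_pos: [467.6, 196.8, 154.7]
tool_rot: [0.832, 1.563, 0.396]
force: [0.0, 1.1, -0.1]
width: 37.3
```

```bash
python3 snap.py w6; python3 - <<'E'
import cv2
im=cv2.imread('pics/w6.png')[200:350,220:420]; cv2.imwrite('pics/w6c.png',cv2.resize(im,None,fx=4,fy=4,interpolation=cv2.INTER_CUBIC))
E
```

```text
7.1333 [467.6 196.8 154.7] [ 0.19  0.74 -1.02  1.98  0.82  0.9  -0.14] F [ 0.   1.1 -0.1] 37.29316956617328
[[ 0.007  0.422  0.906]
 [ 0.003  0.906 -0.422]
 [-1.     0.006  0.005]]
```

View pics/w6c.png

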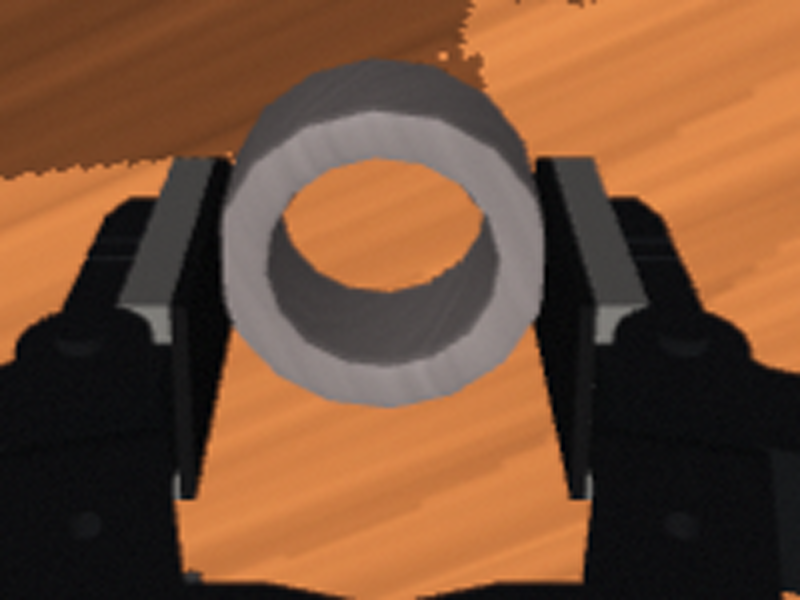

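```bash
cat > held.py <<'E'
from h import *
from scipy.optimize import least_squares
def face(n,box,lo,hi,sat,dbg):
    im=cv2.imread(f'pics/{n}.png');x0,y0,x1,y1=box;S=4
    c=cv2.resize(im[y0:y1,x0:x1],None,fx=S,fy=S,interpolation=cv2.INTER_CUBIC).astype(int)
    m=((c.max(2)-c.min(2)<sat)&(c.mean(2)>lo)&(c.mean(2)<hi)).astype(np.uint8)
    m=cv2.morphologyEx(m,cv2.MORPH_OPEN,np.ones((7,7)))
    nl,lab,st,_=cv2.connectedComponentsWithStats(m);k=1+np.argmax(st[1:,4]);m=(lab==k).astype(np.uint8)
    cs,h=cv2.findContours(m,cv2.RETR_CCOMP,cv2.CHAIN_APPROX_NONE)
    outer=max([c for c,hh in zip(cs,h[0]) if hh[3]<0],key=len)[:,0]; ins=[c for c,hh in zip(cs,h[0]) if hh[3]>=0]
    inner=max(ins,key=len)[:,0] if ins else None
    cv2.imwrite(dbg,np.hstack([c.clip(0,255).astype(np.uint8),cv2.merge([m*255]*3)])[::2,::2])
    f=lambda a:(a+.5)/S-.5+[x0,y0]
    return f(outer),(f(inner) if inner is not None else None)
KMT=None
def toolcam():
    c=ctrl.calibration('wrist'); f=200/np.tan(np.radians(c['fovy'])/2)
    return np.array([[f,0,c['cx']],[0,f,c['cy']],[0,0,1]]),np.array(c['T_tool_cam'])
def fitface(outer,inner,ro,ri,x0,tilt=True,wt=3.):
    km=toolcam();t=np.linspace(0,2*np.pi,241)
    def circ(p,r):
        e1=np.array([p[3],1,0]);e2=np.array([p[4],0,1])
        return proj(km,p[:3]+r*(np.outer(np.cos(t),e1)+np.outer(np.sin(t),e2))).astype(np.float32)
    def f(p):
        o=[]
        for ct,r in ((outer,ro),(inner,ri)):
            if ct is None: continue
            h=circ(p,r).reshape(-1,1,2)
            o+=[cv2.pointPolygonTest(h,(float(u),float(v)),True) for u,v in ct[::3]]
        return np.array(o+[p[3]*wt*10,p[4]*wt*10])
    r=least_squares(f,[*x0,0,0],diff_step=1e-4,x_scale=[1,1,1,.05,.05],loss='soft_l1',f_scale=.5); return r.x,np.sqrt(np.mean(f(r.x)[:-2]**2))
E
python3 - <<'E'
from held import *
o,i=face('w6',(265,205,370,310),125,255,40,'pics/d6.png')
print(len(o),len(i)); print(fitface(o,i,20,13.25,[-10,0,0])); print(fitface(o,None,20,13.25,[-10,0,0],wt=300)); print(fitface(o,i,20,13.25,[-10,0,0],wt=300))
E
```

```text
895 664
(array([-6.85916477,  0.16371754,  2.8230211 , -0.00738609, -0.02527677]), np.float64(1.60949997882787))
(array([-6.51703073e+00,  2.08520944e-01,  3.08397036e+00,  1.98858632e-25,
        1.92414647e-64]), np.float64(0.4750651071567547))
(array([-7.95590753e+00,  1.68960437e-01,  2.26603065e+00, -2.12021125e-54,
       -3.77696991e-49]), np.float64(1.6068010161691808))
```

View pics/d6.png

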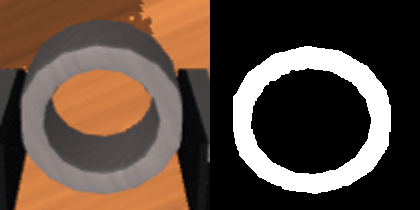

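```bash
cat >> held.py <<'E'
def fitface2(outer,xf,r0,y0=0,z0=0):
    km=toolcam();t=np.linspace(0,2*np.pi,241)
    def f(p):
        h=proj(km,np.array([xf,p[0],p[1]])+p[2]*np.c_[0*t,np.cos(t),np.sin(t)]).astype(np.float32).reshape(-1,1,2)
        return np.array([cv2.pointPolygonTest(h,(float(u),float(v)),True) for u,v in outer[::3]])
    r=least_squares(f,[y0,z0,r0],diff_step=1e-4,loss='soft_l1',f_scale=.5); return r.x.round(2),np.sqrt(np.mean(f(r.x)**2)).round(2)
E
python3 - <<'E'
from held import *
o,i=face('w6',(265,205,370,310),125,255,40,'pics/d6.png')
for x in (-14.8,-13.8,-12.8): print(x,fitface2(o,x,20),fitface2(i,x,14))
E
```

```text
-14.8 (array([ 0.21, -1.59, 18.79]), np.float64(0.48)) (array([ 0.07, -1.58, 13.71]), np.float64(0.28))
-13.8 (array([ 0.21, -1.03, 18.93]), np.float64(0.48)) (array([ 0.08, -1.01, 13.82]), np.float64(0.28))
-12.8 (array([ 0. ,  0. , 19.1]), np.float64(0.87)) (array([ 0., -0., 14.]), np.float64(0.7))
```

Spacer is held, with its centre about 0.1 mm (y) and -0.6 to -1 mm (z) off the tool axis. Next I'll plan the carry to the pre-insert pose.

```bash
python3 - <<'E'
from plan import *
q=legs([(*spose(120,90,.6,-.1),14),(*spose(72,90,.6,-.1),4)],claw=.2)
print(spose(72,90,.6,-.1))
E
```

```text
14 x [0.2, 0.52, -1.511, 0.509, -0.75, -2.38, 1.07] | total [  7.29 -21.16   7.13] [-10.5 -33.3  15. ]
   q [ 0.52  0.46 -0.89  2.37  1.84  0.58 -0.5 ] err mm [-2.6  1.8  0.2] deg 0.3 margin [2.54 0.83 0.23 0.1  1.93 0.35 2.44]
4 x [0.2, 0.744, -0.159, -0.988, -0.01, -0.06, -0.04] | total [ 2.98 -0.64 -3.95] [-0.  -0.3 -0.2]
   q [ 0.5   0.6  -0.88  2.35  1.97  0.68 -0.58] err mm [-0.   0.2 -0.1] deg 0.0 margin [2.54 0.83 0.36 0.1  2.27 0.35 2.36]
(array([566.90568892, -20.55444379, 184.32309305]), array([[ 5.65687237e-01,  1.65286467e-01,  8.07885100e-01],
       [-9.48044225e-02,  9.86245600e-01, -1.35394747e-01],
       [-8.19152044e-01,  3.51214273e-17,  5.73576436e-01]]))
```

arm_command(
  series=[
    [0.2,0.52,-1.51,0.51,-0.75,-2.38,1.07],
    [0.2,0.52,-1.51,0.51,-0.75,-2.38,1.07],
    [0.2,0.52,-1.51,0.51,-0.75,-2.38,1.07],
    [0.2,0.52,-1.51,0.51,-0.75,-2.38,1.07],
    [0.2,0.52,-1.51,0.51,-0.75,-2.38,1.07],
    [0.2,0.52,-1.51,0.51,-0.75,-2.38,1.07],
    [0.2,0.52,-1.51,0.51,-0.75,-2.38,1.07],
    [0.2,0.52,-1.51,0.51,-0.75,-2.38,1.07],
    [0.2,0.52,-1.51,0.51,-0.75,-2.38,1.07],
    [0.2,0.52,-1.51,0.51,-0.75,-2.38,1.07],
    [0.2,0.52,-1.51,0.51,-0.75,-2.38,1.07],
    [0.2,0.52,-1.51,0.51,-0.75,-2.38,1.07],
    [0.2,0.52,-1.51,0.51,-0.75,-2.38,1.07],
    [0.2,0.52,-1.51,0.51,-0.75,-2.38,1.07],
    [0.2,0.74,-0.16,-0.99,0,-0.06,-0.04],
    [0.2,0.74,-0.16,-0.99,0,-0.06,-0.04],
    [0.2,0.4,-0.08,-0.5,0,-0.06,-0.04],
    [0.2,0,0,0,0,0,0],
    [0.2,0,0,0,0,0,0],
  ],
)

```text
clock: 8.77
eef_pos: [556.4, -20.5, 195.2]
tool_rot: [-0.004, 0.962, -0.173]
force: [-0.1, -0.4, -1.4]
width: 37.5
```

```bash
cat > where.py <<'E'
from stand import *
import sys
SP=np.load('pics/stand_0.3.npy')[:3]
def where(x,R,p=SP):
    Rs,o,_=frame(p); y=R[:,1]@Rs
    print('TCP in spindle',(Rs.T@(x-o)).round(2),'toolx vs -spz deg: about spx,spy',np.degrees(Rs.T@np.cross(R[:,0],-Rs[:,2])).round(2)[:2],'alpha',np.degrees(np.arctan2(y[1],y[0])).round(2))
if __name__=='__main__':
    s=ctrl.read_state(); where(s['eef_pos'],Rt(s['tool_rot'])); print(s['clock'],'F in sp',(frame(SP)[0].T@s['force']).round(1),s['width'].round(1))
E
python3 snap.py w7; python3 where.py
```

```text
8.7667 [556.4 -20.5 195.2] [ 0.5   0.56 -0.87  2.36  1.94  0.65 -0.58] F [-0.1 -0.4 -1.4] 37.4555043081698
[[ 0.564  0.168  0.809]
 [-0.098  0.986 -0.137]
 [-0.82  -0.002  0.572]]
TCP in spindle [-1.25 -1.72 87.27] toolx vs -spz deg: about spx,spy [ 0.22 -0.05] alpha 89.94Traceback (most recent call last):
  File "where.py", line 8, in <module>
    s=ctrl.read_state(); where(s['eef_pos'],Rt(s['tool_rot'])); print(s['clock'],'F in sp',(frame(SP)[0].T@s['force']).round(1),s['width'].round(1))
                                                                                                                                ^^^^^^^^^^^^^^^^
AttributeError: 'float' object has no attribute 'round'
```

View pics/w7.png

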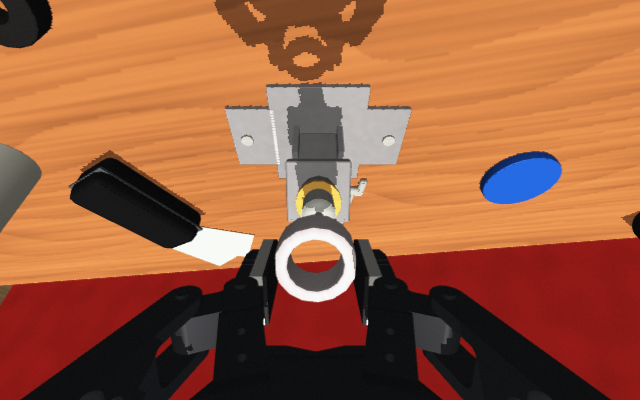

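```bash
sed -i "s/s\['width'\].round(1)/round(s['width'],1)/" where.py; cat > ovl.py <<'E'
from stand import *
def ovl(n,box,S,p,out,off=(0,0,0),ring=None,offsp=(0,0,0)):
    d=np.load(f'pics/{n}.npy'); km=cam('wrist',dict(eef_pos=d[0]+Rt(d[1])@np.array(off),tool_rot=d[1]))
    im=cv2.imread(f'pics/{n}.png');x0,y0,x1,y1=box
    c=cv2.resize(im[y0:y1,x0:x1],None,fx=S,fy=S,interpolation=cv2.INTER_CUBIC)
    t=np.linspace(0,2*np.pi,91)
    def pl(P,col,close=True):
        uv=(proj(km,sp2w(p,np.array(P)+offsp))-[x0,y0]+.5)*S-.5
        cv2.polylines(c,[np.round(uv).astype(np.int32)],close,col,1)
    C=lambda r,z:np.c_[r*np.cos(t),r*np.sin(t),0*t+z]
    pl([(-28,28,-30),(28,28,-30),(28,-28,-30),(-28,-28,-30)],(0,255,0))
    pl(C(18,0),(255,0,255)); pl(C(12,26.5),(255,255,0)); pl(C(9,29),(255,255,0))
    pl([(-3,11.5,47),(3,11.5,47),(3,-11.5,47),(-3,-11.5,47)],(0,0,255))
    if ring is not None:
        tk=toolc()
    cv2.imwrite(out,c)
E
python3 - <<'E'
from ovl import *
ovl('w7',(250,130,400,310),3.3,np.load('pics/stand_0.3.npy')[:3],'pics/o7.png')
E
```

```text
(no output)
```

View pics/o7.png

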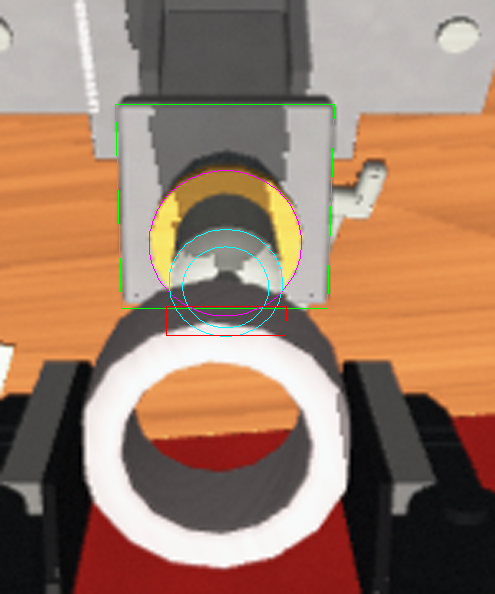

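The overlay of the fitted spindle matches the picture to within about 1 px on the head plate and shoulder, and the tool axis is 0.2° off the axle. I'll correct laterally and close in.

arm_command(
  series=[
    [0.2,0.42,-0.03,-0.53,0,0,0],
    [0.2,0.42,-0.03,-0.53,0,0,0],
    [0.2,0.42,-0.03,-0.53,0,0,0],
    [0.2,0.43,-0.03,-0.53,0,0,0],
    [0.2,0,0,0,0,0,0],
    [0.2,0,0,0,0,0,0],
  ],
)

```text
clock: 9.32
eef_pos: [573.9, -22.0, 174.3]
tool_rot: [-0.004, 0.961, -0.174]
force: [-0.2, -0.8, 0.2]
width: 37.4
```

```bash
python3 snap.py w8; python3 where.py; python3 - <<'E'
from ovl import *
ovl('w8',(250,130,400,310),3.3,np.load('pics/stand_0.3.npy')[:3],'pics/o8.png')
E
```

```text
9.3167 [573.9 -22.  174.3] [ 0.48  0.63 -0.86  2.34  2.    0.7  -0.61] F [-0.2 -0.8  0.2] 37.38134393075383
[[ 0.564  0.169  0.808]
 [-0.099  0.986 -0.137]
 [-0.82  -0.002  0.573]]
TCP in spindle [ 0.75 -0.41 59.97] toolx vs -spz deg: about spx,spy [ 0.25 -0.02] alpha 89.91
9.3667 F in sp [-0.5  0.1 -0.1] 37.2
```

View pics/o8.png

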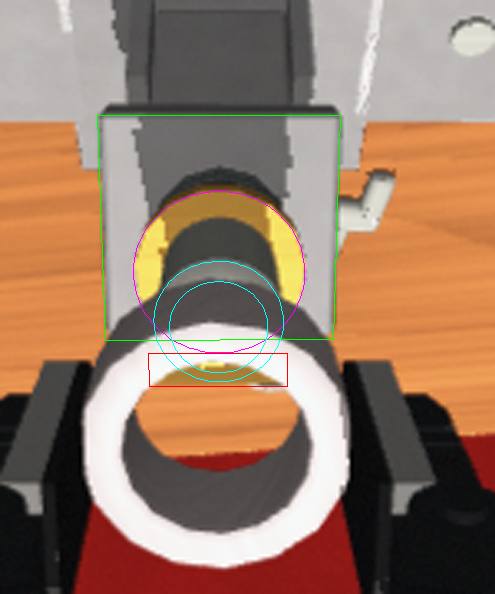

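arm_command(
  series=[
    [0.2,0.21,-0.01,-0.345,0,0,0],
    [0.2,0.226,-0.038,-0.328,0,0,0],
    [0.2,0.226,-0.038,-0.328,0,0,0],
    [0.2,0.226,-0.038,-0.328,0,0,0],
    [0.2,0.226,-0.038,-0.328,0,0,0],
    [0.2,0,0,0,0,0,0],
  ],
)

```text
clock: 9.87
eef_pos: [585.3, -24.0, 157.5]
tool_rot: [-0.005, 0.96, -0.174]
force: [0.7, 0.6, -1.0]
width: 37.5
```

```bash
python3 snap.py w9; python3 where.py; python3 - <<'E'
from ovl import *
ovl('w9',(250,130,400,310),3.3,np.load('pics/stand_0.3.npy')[:3],'pics/o9.png')
E
```

```text
9.8667 [585.3 -24.  157.5] [ 0.47  0.68 -0.85  2.32  2.04  0.73 -0.62] F [ 0.7  0.6 -1. ] 37.51985854557647
[[ 0.565  0.17   0.808]
 [-0.1    0.985 -0.138]
 [-0.819 -0.003  0.573]]
TCP in spindle [ 0.53 -0.28 39.68] toolx vs -spz deg: about spx,spy [ 0.26 -0.02] alpha 89.89
9.9167 F in sp [-0.7  0.1 -1. ] 37.4
```

View pics/o9.png

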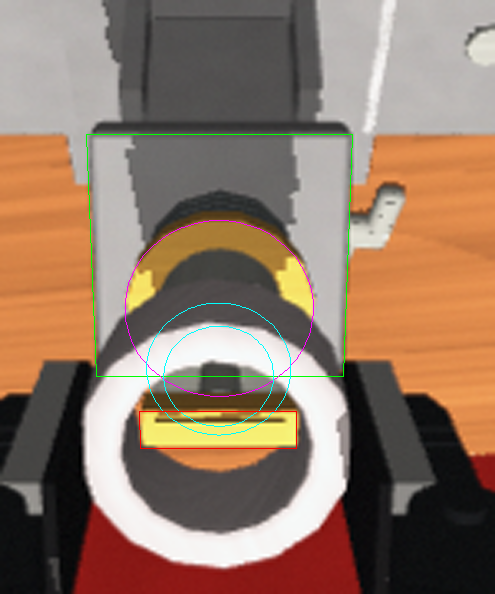

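```bash
python3 - <<'E'
from held import *
from stand import *
SP=np.load('pics/stand_0.3.npy')[:3]
o,i=face('w9',(265,200,370,310),140,255,40,'pics/d9.png')
d=np.load('pics/w9.npy');R=Rt(d[1]);Rs,os_,_=frame(SP)
for x in (-14.8,-13.8,-12.8,-11.8):
    f=fitface2(i,x,14,0.1,-0.9)[0]; fo=fitface2(o,x,19,0.1,-.9)[0]
    for g in (f,fo): print(x,g,'ring top centre in spindle',(Rs.T@(d[0]+R@np.array([x,g[0],g[1]])-os_)).round(2))
E
```

```text
-14.8 [ 0.16 -1.27 13.3 ] ring top centre in spindle [-0.73 -0.24 54.15]
-14.8 [ 0.16 -1.48 18.92] ring top centre in spindle [-0.94 -0.23 54.15]
-13.8 [ 0.17 -0.71 13.41] ring top centre in spindle [-0.17 -0.23 53.15]
-13.8 [ 0.16 -0.91 19.07] ring top centre in spindle [-0.37 -0.24 53.15]
-12.8 [ 0.16 -0.14 13.51] ring top centre in spindle [ 0.4  -0.25 52.15]
-12.8 [ 0.16 -0.35 19.21] ring top centre in spindle [ 0.19 -0.25 52.15]
-11.8 [ 0.16  0.42 13.61] ring top centre in spindle [ 0.96 -0.25 51.15]
-11.8 [ 0.16  0.21 19.36] ring top centre in spindle [ 0.75 -0.25 51.15]
```

View pics/d9.png

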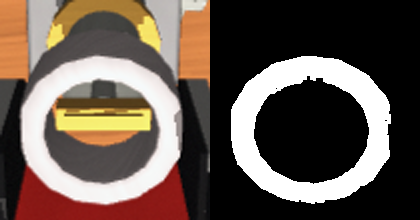

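The bar is inside the bore and the overlay fits the bar. The ring centre is within about 0.4 mm of the axis. I'll slide it down.

arm_command(
  series=[
    [0.2,0.215,-0.03,-0.315,0,0,0],
    [0.2,0.218,-0.035,-0.316,0,0,0],
    [0.2,0.218,-0.036,-0.316,0,0,0],
    [0.2,0.218,-0.036,-0.316,0,0,0],
    [0.2,0.218,-0.036,-0.316,0,0,0],
    [0.2,0.218,-0.036,-0.316,0,0,0],
    [0.2,0.218,-0.036,-0.316,0,0,0],
    [0.2,0,0,0,0,0,0],
  ],
)

```text
clock: 10.58
eef_pos: [600.5, -26.4, 135.5]
tool_rot: [-0.005, 0.96, -0.174]
force: [0.3, -0.5, -0.4]
width: 37.7
```

```bash
python3 where.py
```

```text
TCP in spindle [ 0.56 -0.34 12.44] toolx vs -spz deg: about spx,spy [ 0.28 -0.01] alpha 89.88
10.5833 F in sp [ 0.  -0.4 -0.5] 37.7
```

arm_command(
  series=[
    [0.2,0.113,-0.019,-0.164,0,0,0],
    [0.2,0.113,-0.019,-0.164,0,0,0],
    [0.2,0.113,-0.019,-0.164,0,0,0],
    [0.2,0.113,-0.019,-0.164,0,0,0],
    [0.2,0,0,0,0,0,0],
  ],
)

```text
clock: 11.0
eef_pos: [605.0, -27.0, 129.7]
tool_rot: [-0.005, 0.959, -0.174]
force: [-0.2, -0.7, -0.1]
width: 37.4
```

```bash
python3 where.py
```

```text
TCP in spindle [ 0.88 -0.2   5.11] toolx vs -spz deg: about spx,spy [0.27 0.04] alpha 89.91
11.0 F in sp [-0.2 -0.7 -0. ] 37.4
```

arm_command(
  series=[
    [0.2,0.06,-0.01,-0.09,0,0,0],
    [0.2,0.03,-0.005,-0.04,0,0,0],
    [0.2,0,0,0,0,0,0],
    [0.75,0,0,0,0,0,0],
    [0.75,0,0,0,0,0,0],
    [0.75,0,0,0,0,0,0],
    [0.75,0,0,0,0,0,0],
    [0.75,0,0,0,0,0,0],
  ],
)

```text
clock: 11.67
eef_pos: [605.8, -27.1, 128.3]
tool_rot: [-0.005, 0.96, -0.174]
force: [0.8, -0.0, -0.2]
width: 64.2
```

```bash
python3 where.py; python3 snap.py w10
```

```text
TCP in spindle [ 0.8  -0.15  3.48] toolx vs -spz deg: about spx,spy [0.26 0.02] alpha 89.9
11.6667 F in sp [ 0.5  0.1 -0.6] 64.2
11.6667 [605.8 -27.1 128.3] [ 0.46  0.77 -0.83  2.29  2.1   0.77 -0.64] F [ 0.8 -0.  -0.2] 64.15958445558333
[[ 0.565  0.169  0.807]
 [-0.099  0.986 -0.137]
 [-0.819 -0.003  0.574]]
```

View pics/w10.png

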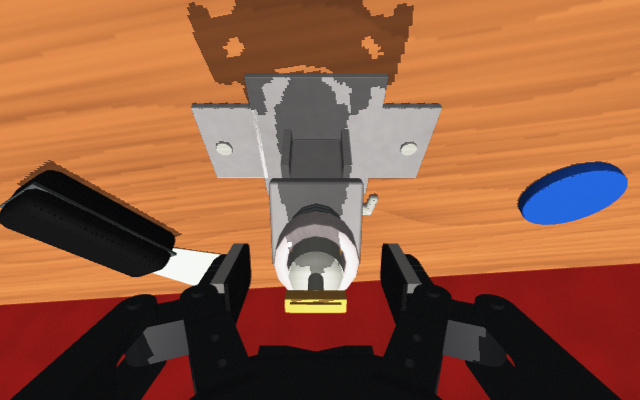

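The spacer is seated on the shoulder. I'll retract and go to the large wheel.

```bash
python3 - <<'E'
from plan import *
q=legs([(*spose(115,90),4),((466,-250,150),down(60),14),((466,-250,5),down(60),6),((466,-250,150),down(60),5),(*spose(130,90),14)])
E
```

```text
4 x [1, -1.592, 0.271, 2.272, 0.04, -0.0, 0.06] | total [-6.37  1.08  9.09] [ 0.2 -0.   0.2]
   q [ 0.51  0.48 -0.88  2.38  1.88  0.6  -0.54] err mm [-0.5  0.8 -0.5] deg 0.1 margin [2.55 0.85 0.37 0.09 2.14 0.37 2.3 ]
14 x [1, -0.54, -1.675, -0.49, 0.85, 2.37, -1.42] | total [ -7.56 -23.45  -6.87] [ 11.9  33.2 -19.8]
   q [ 1.02  0.72 -0.91  1.93  0.73  0.86  0.77] err mm [-1.   4.3  1.6] deg 0.9 margin [2.04 0.82 0.33 0.09 1.83 0.17 2.17]
6 x [1, 0.016, -0.072, -2.443, -0.13, 0.06, 0.01] | total [  0.1   -0.43 -14.66] [-0.8  0.4  0. ]
   q [ 0.87  0.92 -0.67  1.99  1.03  0.62  0.53] err mm [-0.9  1.1  0.1] deg 0.2 margin [2.04 1.09 0.34 0.48 1.83 0.39 2.17]
5 x [1, 0.018, -0.023, 2.898, -0.02, -0.01, -0.02] | total [ 0.09 -0.11 14.49] [-0.1 -0.  -0.1]
   q [ 1.    0.72 -0.9   1.92  0.74  0.87  0.76] err mm [-1.   1.4  0.1] deg 0.2 margin [2.06 1.09 0.35 0.48 1.84 0.39 2.18]
14 x [1, 0.49, 1.669, 0.581, -0.85, -2.37, 1.41] | total [ 6.86 23.37  8.14] [-12.  -33.2  19.7]
   q [ 0.48  0.41 -0.82  2.38  1.85  0.51 -0.53] err mm [-1.2  4.2  1.4] deg 0.9 margin [2.06 0.77 0.34 0.09 1.84 0.14 2.18]
```

arm_command(
  series=[
    [0.85,-1.59,0.27,2.27,0,0,0],
    [1,-1.59,0.27,2.27,0,0,0],
    [1,-1.59,0.27,2.27,0,0,0],
    [1,-1.59,0.27,2.27,0,0,0],
    [1,-0.54,-1.68,-0.49,0.85,2.37,-1.42],
    [1,-0.54,-1.68,-0.49,0.85,2.37,-1.42],
    [1,-0.54,-1.68,-0.49,0.85,2.37,-1.42],
    [1,-0.54,-1.68,-0.49,0.85,2.37,-1.42],
    [1,-0.54,-1.68,-0.49,0.85,2.37,-1.42],
    [1,-0.54,-1.68,-0.49,0.85,2.37,-1.42],
    [1,-0.54,-1.68,-0.49,0.85,2.37,-1.42],
    [1,-0.54,-1.68,-0.49,0.85,2.37,-1.42],
    [1,-0.54,-1.68,-0.49,0.85,2.37,-1.42],
    [1,-0.54,-1.68,-0.49,0.85,2.37,-1.42],
    [1,-0.54,-1.68,-0.49,0.85,2.37,-1.42],
    [1,-0.54,-1.68,-0.49,0.85,2.37,-1.42],
    [1,-0.54,-1.68,-0.49,0.85,2.37,-1.42],
    [1,-0.54,-1.68,-0.49,0.85,2.37,-1.42],
    [1,0,0,0,0,0,0],
    [1,0,0,0,0,0,0],
  ],
)

```text
clock: 13.38
eef_pos: [466.4, -252.2, 149.9]
tool_rot: [-1.832, 1.566, -2.359]
force: [-0.6, 0.5, 0.7]
width: 85.5
```

```bash
python3 snap.py w11
```

```text
13.3833 [ 466.4 -252.2  149.9] [ 0.99  0.72 -0.87  1.92  0.73  0.86  0.77] F [-0.6  0.5  0.7] 85.52307285599137
[[-0.003  0.504  0.864]
 [-0.003  0.864 -0.504]
 [-1.    -0.005 -0.001]]
```

View pics/w11.png

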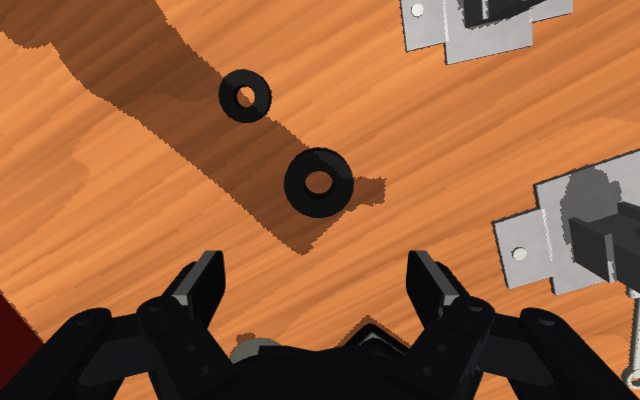

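The wrist picture shows the large wheel at (319,183) and the small look-alike at (245,96). I'm using the large one.

```bash
python3 - <<'E'
from ring import *
km,ct,el=ringfit('w11',(278,140,362,226),32,22,mode='dark',thr=62,dbg='pics/d11.png')
x,r=silfit(km,ct,32,22,[466,-250]); print(x,r)
x,r=silfit(km,ct,31.5,22,[466,-250]); print(x,r)
d=np.load('pics/w11.npy');R=Rt(d[1]); print('tool',R.T@(np.array([*x,11])-d[0]))
E
```

```text
ellipse [319.3 183.6] [68.5 69.4] area 3365
[ 466.56509796 -248.47288579] 0.7307712903690059
[ 466.50305616 -248.4502409 ] 0.34339438657359794
tool [138.92978601   3.96568353  -1.60286957]
```

View pics/d11.png

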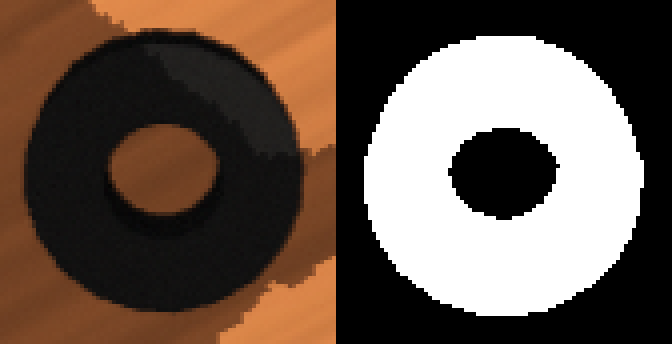

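arm_command(
  series=[
    [1,0,0.07,-2.3,0,0,0],
    [1,0,0.07,-2.3,0,0,0],
    [1,0,0.07,-2.3,0,0,0],
    [1,0.01,0.08,-2.3,0,0,0],
    [1,0,0.08,-2.3,0,0,0],
    [1,0,0,-1.2,0,0,0],
    [1,0,0,0,0,0,0],
    [1,0,0,0,0,0,0],
  ],
)

```text
clock: 14.1
eef_pos: [466.7, -246.4, 23.9]
tool_rot: [-1.825, 1.566, -2.348]
force: [1.0, -0.1, 0.4]
width: 85.4
```

```bash
python3 snap.py w12; python3 - <<'E'
from ring import *
km,ct,el=ringfit('w12',(235,160,405,300),32,22,mode='dark',thr=62,dbg='pics/d12.png')
x,r=silfit(km,ct,31.5,22,[466,-250]); print(x,r)
d=np.load('pics/w12.npy');R=Rt(d[1]); print('tool',R.T@(np.array([*x,11])-d[0]))
E
```

```text
14.1 [ 466.7 -246.4   23.9] [ 0.86  0.89 -0.68  1.99  0.97  0.64  0.56] F [ 1.  -0.1  0.4] 85.42452743428717
[[-0.003  0.5    0.866]
 [-0.003  0.866 -0.5  ]
 [-1.    -0.004 -0.001]]
ellipse [310.6 244.3] [117.1 120.2] area 10225
[ 465.82345605 -248.41128133] 1.6837833487059835
tool [12.95289787 -2.17138553  0.25753662]
```

View pics/d12.png

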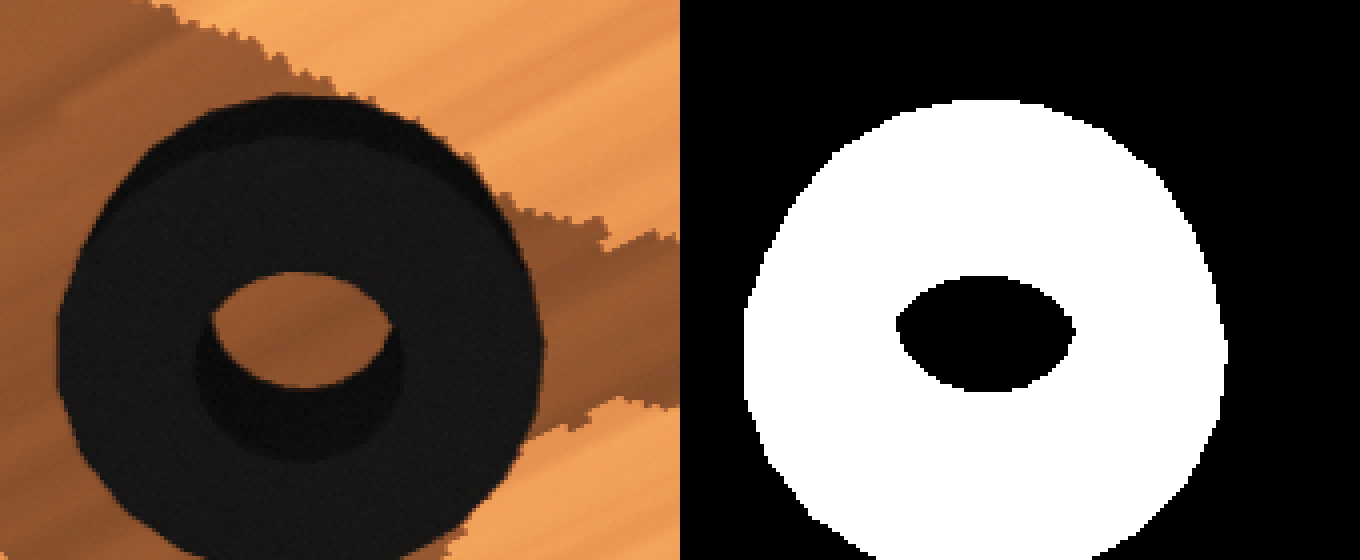

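arm_command(
  series=[
    [1,-0.02,-0.1,-0.9,0,0,0],
    [1,-0.03,-0.1,-0.9,0,0,0],
    [1,0,0,-0.5,0,0,0],
    [1,0,0,0,0,0,0],
    [0.4,0,0,0,0,0,0],
    [0.4,0,0,0,0,0,0],
    [0.4,0,0,0,0,0,0],
    [0.4,0,0,0,0,0,0],
    [0.4,0,0,0,0,0,0],
  ],
)

```text
clock: 14.9
eef_pos: [466.3, -249.7, 1.5]
tool_rot: [-1.563, 1.566, -2.089]
force: [-1.5, 0.4, 5.8]
width: 62.4
```

```bash
python3 snap.py w13
```

```text
14.9 [ 466.3 -249.7    1.5] [ 0.84  0.92 -0.64  1.99  1.02  0.6   0.53] F [-1.5  0.4  5.8] 62.443150999402626
[[-0.003  0.502  0.865]
 [-0.004  0.865 -0.502]
 [-1.    -0.005  0.   ]]
```

arm_command(
  series=[
    [0.4,0,0,0,0,0,0],
    [0.4,0,0,0.6,0,0,0],
    [0.4,0,0,2,0,0,0],
    [0.4,0,0,3,0,0,0],
    [0.4,0,0,3,0,0,0],
    [0.4,0,0,3,0,0,0],
    [0.4,0,0,3,0,0,0],
    [0.4,0,0,0,0,0,0],
  ],
)

```text
clock: 15.62
eef_pos: [469.5, -250.2, 152.0]
tool_rot: [-0.413, 1.562, -0.938]
force: [0.1, -0.4, -1.5]
width: 62.0
```

```bash
python3 snap.py w14; python3 - <<'E'
import cv2,numpy as np
im=cv2.imread('pics/w14.png')[190:350,200:430]; c=cv2.resize(im,None,fx=3.4,fy=3.4,interpolation=cv2.INTER_CUBIC); cv2.imwrite('pics/w14c.png',np.clip(c.astype(float)*2.5,0,255).astype(np.uint8))
E
```

```text
15.6167 [ 469.5 -250.2  152. ] [ 0.99  0.71 -0.87  1.92  0.73  0.86  0.77] F [ 0.1 -0.4 -1.5] 62.03101154553269
[[ 0.005  0.502  0.865]
 [-0.007  0.865 -0.502]
 [-1.    -0.004  0.008]]
```

View pics/w14c.png

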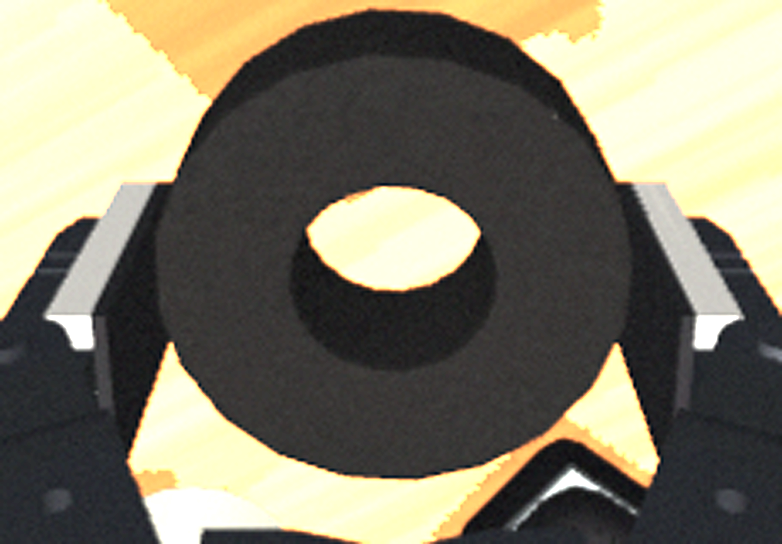

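```bash
python3 - <<'E'
from held import *
f=lambda l:(np.repeat(np.array(l,float),3,0)+.5)/3.4-.5+[200,190]
out=f([(155,265),(632,250),(393,55),(393,477),(170,345),(618,345),(250,440),(560,425),(250,95),(560,100)])
inn=f([(290,275),(497,275),(393,187),(393,371),(310,325),(470,330),(330,205),(455,203)])
for x in (-21.5,-20.5,-19.5): print(x,fitface2(out,x,31.5),fitface2(inn,x,13.5))
E
```

```text
-21.5 (array([ 0.44, -2.16, 31.23]), np.float64(1.01)) (array([ 0.  , -2.52, 13.18]), np.float64(0.86))
-20.5 (array([-0.  , -0.  , 31.42]), np.float64(2.86)) (array([ 0.  , -1.93, 13.29]), np.float64(0.86))
-19.5 (array([ 0.  , -0.95, 31.72]), np.float64(1.36)) (array([ 0.  ,  0.  , 13.83]), np.float64(2.03))
```

```bash
sed -i 's/diff_step=1e-4,loss/diff_step=1e-3,x_scale=[1,1,1],loss/; s/def fitface2(outer,xf,r0,y0=0,z0=0)/def fitface2(outer,xf,r0,y0=0.5,z0=-1.5)/' held.py; python3 - <<'E'
from held import *
f=lambda l:(np.repeat(np.array(l,float),3,0)+.5)/3.4-.5+[200,190]
out=f([(155,265),(632,250),(393,55),(393,477),(170,345),(618,345),(250,440),(560,425),(250,95),(560,100)])
inn=f([(290,275),(497,275),(393,187),(393,371),(310,325),(470,330),(330,205),(455,203)])
for x in (-21.5,-20.5,-19.5): print(x,fitface2(out,x,31.5),fitface2(inn,x,13.5))
E
```

```text
-21.5 (array([ 0.44, -2.16, 31.23]), np.float64(1.01)) (array([ 0.35, -2.44, 13.32]), np.float64(0.72))
-20.5 (array([ 0.44, -1.57, 31.49]), np.float64(1.01)) (array([ 0.35, -1.85, 13.43]), np.float64(0.72))
-19.5 (array([ 0.44, -0.98, 31.75]), np.float64(1.01)) (array([ 0.34, -1.26, 13.54]), np.float64(0.72))
```

```bash
python3 - <<'E'
from plan import *
q=legs([(*spose(130,90,1.2,-.4),14),(*spose(65,90,1.2,-.4),5)],claw=.4)
E
```

```text
14 x [0.4, 0.475, 1.678, 0.59, -0.83, -2.35, 1.43] | total [ 6.65 23.49  8.25] [-11.6 -32.9  20.1]
   q [ 0.46  0.4  -0.78  2.38  1.86  0.49 -0.53] err mm [-1.1  4.1  1.4] deg 0.8 margin [2.07 0.76 0.37 0.09 1.84 0.12 2.17]
5 x [0.4, 0.758, -0.205, -1.092, -0.14, 0.01, -0.08] | total [ 3.79 -1.02 -5.46] [-0.7  0.  -0.4]
   q [ 0.44  0.59 -0.78  2.35  2.03  0.64 -0.64] err mm [-0.   0.3 -0.1] deg 0.0 margin [2.6  0.77 0.46 0.09 2.21 0.26 2.3 ]
```

arm_command(
  series=[
    [0.4,0.47,1.68,0.59,-0.83,-2.35,1.43],
    [0.4,0.47,1.68,0.59,-0.83,-2.35,1.43],
    [0.4,0.47,1.68,0.59,-0.83,-2.35,1.43],
    [0.4,0.47,1.68,0.59,-0.83,-2.35,1.43],
    [0.4,0.47,1.68,0.59,-0.83,-2.35,1.43],
    [0.4,0.47,1.68,0.59,-0.83,-2.35,1.43],
    [0.4,0.47,1.68,0.59,-0.83,-2.35,1.43],
    [0.4,0.47,1.68,0.59,-0.83,-2.35,1.43],
    [0.4,0.47,1.68,0.59,-0.83,-2.35,1.43],
    [0.4,0.47,1.68,0.59,-0.83,-2.35,1.43],
    [0.4,0.47,1.68,0.59,-0.83,-2.35,1.43],
    [0.4,0.47,1.68,0.59,-0.83,-2.35,1.43],
    [0.4,0.47,1.68,0.59,-0.83,-2.35,1.43],
    [0.4,0.47,1.68,0.59,-0.83,-2.35,1.43],
    [0.4,0.76,-0.2,-1.09,-0.14,0,-0.08],
    [0.4,0.76,-0.2,-1.09,-0.14,0,-0.08],
    [0.4,0.76,-0.2,-1.09,-0.14,0,-0.08],
    [0.4,0,0,0,0,0,0],
    [0.4,0,0,0,0,0,0],
  ],
)

```text
clock: 17.25
eef_pos: [553.6, -20.5, 195.0]
tool_rot: [-0.013, 0.968, -0.182]
force: [0.8, -0.2, -1.0]
width: 62.0
```

```bash
python3 snap.py w15; python3 where.py
```

```text
17.25 [553.6 -20.5 195. ] [ 0.42  0.52 -0.75  2.37  1.97  0.58 -0.62] F [ 0.8 -0.2 -1. ] 62.00230923998031
[[ 0.557  0.17   0.813]
 [-0.102  0.985 -0.136]
 [-0.824 -0.008  0.567]]
TCP in spindle [-3.5  -2.17 88.82] toolx vs -spz deg: about spx,spy [ 0.52 -0.4 ] alpha 90.03
17.3 F in sp [-1.1  0.6 -0.5] 62.1
```

arm_command(
  series=[
    [0.4,0.36,-0.03,-0.38,0.06,-0.08,0.05],
    [0.4,0.36,-0.03,-0.38,0.06,-0.08,0.05],
    [0.4,0.36,-0.03,-0.38,0.06,-0.08,0.05],
    [0.4,0.36,-0.03,-0.38,0.06,-0.08,0.05],
    [0.4,0.36,-0.03,-0.38,0.06,-0.08,0.05],
    [0.4,0.36,-0.03,-0.38,0.05,-0.06,0.05],
    [0.4,0,0,0,0,0,0],
    [0.4,0,0,0,0,0,0],
  ],
)

```text
clock: 17.97
eef_pos: [576.3, -22.4, 173.2]
tool_rot: [-0.001, 0.958, -0.167]
force: [1.0, 0.7, -1.7]
width: 62.3
```

```bash
python3 snap.py w16; python3 where.py; python3 - <<'E'
from ovl import *
ovl('w16',(220,130,420,330),3,np.load('pics/stand_0.3.npy')[:3],'pics/o16.png')
E
```

```text
17.9667 [576.3 -22.4 173.2] [ 0.42  0.6  -0.76  2.34  2.05  0.63 -0.66] F [ 1.   0.7 -1.7] 62.28601390759791
[[ 0.567  0.165  0.807]
 [-0.095  0.986 -0.135]
 [-0.818 -0.     0.575]]
TCP in spindle [ 2.13 -0.33 57.66] toolx vs -spz deg: about spx,spy [0.02 0.1 ] alpha 90.02
18.0167 F in sp [-0.5  0.4 -1. ] 62.3
```

View pics/o16.png

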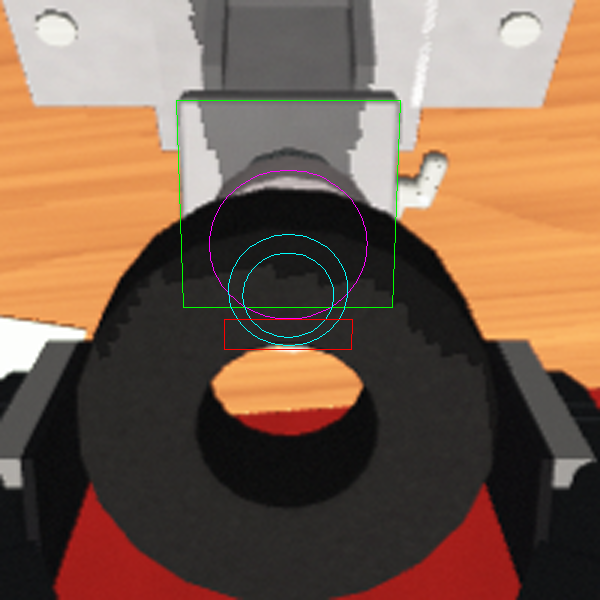

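```bash
python3 - <<'E'
from held import *
from stand import *
SP=np.load('pics/stand_0.3.npy')[:3]
f=lambda l:(np.repeat(np.array(l,float),3,0)+.5)/3-.5+[220,130]
inn=f([(197,424),(377,424),(287,345),(287,508)])
d=np.load('pics/w16.npy');R=Rt(d[1]);Rs,o,_=frame(SP)
for x in (-21.5,-20.5,-19.5):
    g,e=fitface2(inn,x,13.4); print(x,g,e,(Rs.T@(d[0]+R@np.array([x,g[0],g[1]])-o)).round(2))
E
```

```text
-21.5 [ 0.27 -1.76 13.38] 0.3 [ 0.25 -0.14 78.91]
-20.5 [ 0.27 -1.17 13.49] 0.3 [ 0.84 -0.14 77.91]
-19.5 [ 0.27 -0.57 13.6 ] 0.3 [ 1.44 -0.14 76.91]
```

arm_command(
  series=[
    [0.4,0.19,-0.03,-0.3,0,0,0],
    [0.4,0.19,-0.03,-0.3,0,0,0],
    [0.4,0.19,-0.03,-0.3,0,0,0],
    [0.4,0.2,-0.03,-0.3,0,0,0],
    [0.4,0.2,-0.04,-0.31,0,0,0],
    [0.4,0,0,0,0,0,0],
    [0.4,0,0,0,0,0,0],
  ],
)

```text
clock: 18.6
eef_pos: [586.0, -24.0, 158.2]
tool_rot: [-0.001, 0.958, -0.167]
force: [0.0, -0.5, -1.3]
width: 62.0
```

```bash
python3 snap.py w17; python3 where.py; python3 - <<'E'
from ovl import *
ovl('w17',(220,130,420,330),3,np.load('pics/stand_0.3.npy')[:3],'pics/o17.png')
E
```

```text
18.6 [586.  -24.  158.2] [ 0.42  0.65 -0.75  2.33  2.09  0.66 -0.68] F [ 0.  -0.5 -1.3] 61.966055081536204
[[ 0.567  0.165  0.807]
 [-0.095  0.986 -0.135]
 [-0.818 -0.     0.575]]
TCP in spindle [ 1.57 -0.29 39.66] toolx vs -spz deg: about spx,spy [0.02 0.11] alpha 90.02
18.65 F in sp [-0.9  0.2 -1.3] 61.8
```

View pics/o17.png

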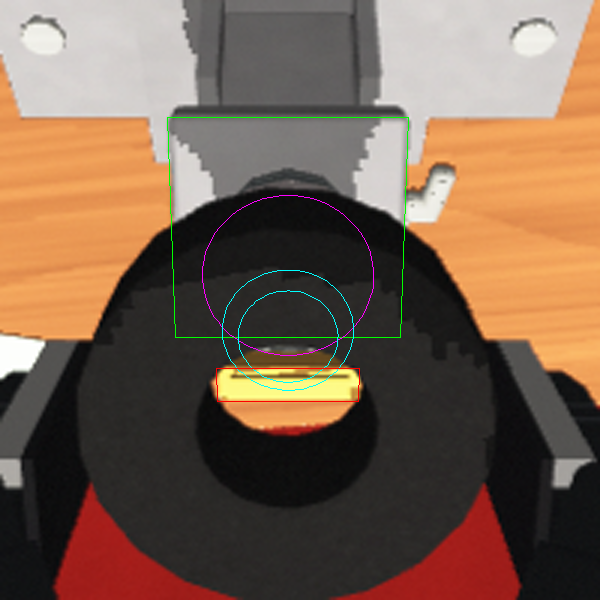

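arm_command(
  series=[
    [0.4,0.21,-0.035,-0.312,0,0,0],
    [0.4,0.215,-0.036,-0.311,0,0,0],
    [0.4,0.215,-0.036,-0.311,0,0,0],
    [0.4,0.215,-0.036,-0.311,0,0,0],
    [0.4,0,0,0,0,0,0],
    [0.4,0,0,0,0,0,0],
  ],
)

```text
clock: 19.15
eef_pos: [594.6, -25.4, 145.7]
tool_rot: [-0.001, 0.958, -0.167]
force: [-0.2, 0.1, -0.8]
width: 62.4
```

```bash
python3 where.py; python3 snap.py w18; python3 - <<'E'
from ovl import *
ovl('w18',(220,130,420,330),3,np.load('pics/stand_0.3.npy')[:3],'pics/o18.png')
E
```

```text
TCP in spindle [ 1.45 -0.35 24.27] toolx vs -spz deg: about spx,spy [0.02 0.09] alpha 90.01
19.15 F in sp [-0.6  0.1 -0.6] 62.4
19.15 [594.6 -25.4 145.7] [ 0.42  0.68 -0.75  2.31  2.12  0.68 -0.69] F [-0.2  0.1 -0.8] 62.436403572411415
[[ 0.567  0.165  0.807]
 [-0.095  0.986 -0.135]
 [-0.818 -0.     0.575]]
```

View pics/o18.png

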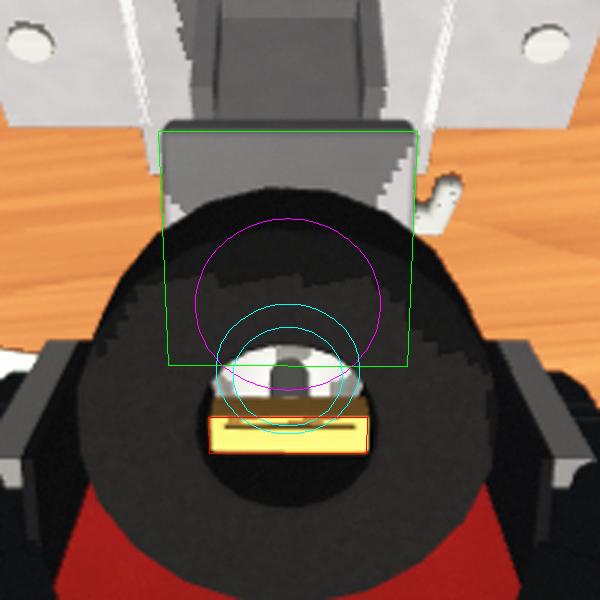

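arm_command(
  series=[
    [0.4,0.113,-0.019,-0.164,0,0,0],
    [0.4,0.113,-0.019,-0.164,0,0,0],
    [0.4,0.06,-0.01,-0.08,0,0,0],
    [0.4,0,0,0,0,0,0],
  ],
)

```text
clock: 19.53
eef_pos: [597.2, -25.9, 142.0]
tool_rot: [-0.001, 0.958, -0.167]
force: [-3.6, -0.2, 2.5]
width: 62.1
```

```bash
python3 where.py
```

```text
TCP in spindle [ 1.49 -0.35 19.69] toolx vs -spz deg: about spx,spy [0.03 0.12] alpha 90.04
19.5333 F in sp [-1.4 -0.8  4. ] 62.1
```

Contact force is 4 N along the axle, so the wheel is against the spacer. Now I'll release and retract.

arm_command(
  series=[
    [1,0,0,0,0,0,0],
    [1,0,0,0,0,0,0],
    [1,0,0,0,0,0,0],
    [1,0,0,0,0,0,0],
    [1,-0.85,0.14,1.23,0,0,0],
    [1,-1.7,0.28,2.46,0,0,0],
    [1,-1.7,0.28,2.46,0,0,0],
    [1,0,0,0,0,0,0],
  ],
)

```text
clock: 20.2
eef_pos: [554.1, -17.8, 207.4]
tool_rot: [-0.003, 0.953, -0.166]
force: [-0.2, -0.2, 0.8]
width: 85.3
```

```bash
python3 where.py; python3 snap.py w19;python3 - <<'E'
from ovl import *
ovl('w19',(220,130,420,330),3,np.load('pics/stand_0.3.npy')[:3],'pics/o19.png')
E
```

```text
TCP in spindle [ 3.09  0.45 98.43] toolx vs -spz deg: about spx,spy [-0.02  0.41] alpha 90.19
20.2 F in sp [ 0.3 -0.2  0.7] 85.3
20.2 [554.1 -17.8 207.4] [ 0.43  0.49 -0.76  2.37  1.97  0.57 -0.62] F [-0.2 -0.2  0.8] 85.25843867457809
[[ 0.572  0.163  0.804]
 [-0.096  0.987 -0.131]
 [-0.815 -0.002  0.579]]
```

View pics/o19.png

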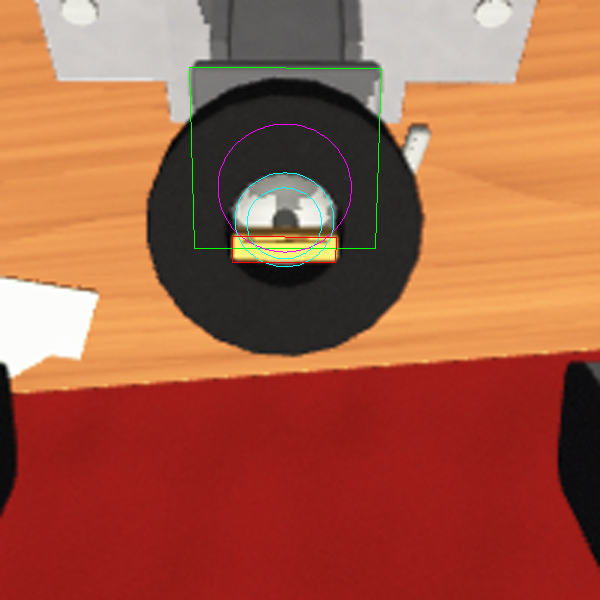

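The wheel is seated squarely. Its outline is centred on the axle, and the bar shows through the bore. Next I'll go to the knob, gripping across its y faces (tool yaw about 118°).

```bash
python3 - <<'E'
from plan import *
q=legs([((585,335,150),down(118),14),((585,335,3),down(118),6),((585,335,150),down(118),5),(*spose(140,180),16),(*spose(60,180),6)])
q2=q.copy()
print(q)
E
```

```text
14 x [1, 0.213, 2.526, -0.402, -0.41, 2.54, 2.59] | total [ 2.98 35.37 -5.62] [-5.7 35.6 36.2]
   q [-0.07  0.93 -0.97  1.51  0.8   1.14  0.87] err mm [-5.5  3.   0.1] deg 0.9 margin [2.63 0.86 0.28 0.11 1.9  0.25 2.07]
6 x [1, 0.092, -0.05, -2.452, -0.07, -0.12, -0.03] | total [  0.55  -0.3  -14.71] [-0.4 -0.7 -0.2]
   q [-0.12  1.1  -0.85  1.57  0.97  0.94  0.76] err mm [-0.9 -0.   0. ] deg 0.1 margin [2.94 1.02 0.28 0.9  1.9  0.71 2.07]
5 x [1, 0.018, 0.001, 2.939, -0.01, -0.01, -0.01] | total [ 0.09  0.   14.7 ] [-0.  -0.  -0.1]
   q [-0.07  0.93 -0.96  1.51  0.81  1.14  0.87] err mm [-1.1 -0.   0.1] deg 0.1 margin [2.94 1.02 0.29 0.9  1.91 0.71 2.07]
16 x [1, -0.35, -2.181, 0.56, -1.32, -1.84, 3.17] | total [ -5.59 -34.89   8.96] [-21.1 -29.4  50.7]
   q [ 0.6   0.44 -1.01  2.38  1.74  0.62  1.14] err mm [-5.1  1.9 -1.2] deg 0.6 margin [2.46 0.81 0.24 0.09 1.91 0.39 1.79]
6 x [1, 0.839, -0.159, -1.072, 0.06, -0.07, -0.01] | total [ 5.03 -0.95 -6.43] [ 0.4 -0.4 -0. ]
   q [ 0.55  0.67 -0.96  2.34  1.97  0.77  1.01] err mm [-0.1  0.3 -0.3] deg 0.0 margin [2.46 0.81 0.24 0.09 2.27 0.39 1.8 ]
[ 0.54500311  0.67057172 -0.96465464  2.34209856  1.96541107  0.76690027
  1.0139912 ]
```

arm_command(
  series=[
    [1,0.21,2.53,-0.4,-0.41,2.54,2.59],
    [1,0.21,2.53,-0.4,-0.41,2.54,2.59],
    [1,0.21,2.53,-0.4,-0.41,2.54,2.59],
    [1,0.21,2.53,-0.4,-0.41,2.54,2.59],
    [1,0.21,2.53,-0.4,-0.41,2.54,2.59],
    [1,0.21,2.53,-0.4,-0.41,2.54,2.59],
    [1,0.21,2.53,-0.4,-0.41,2.54,2.59],
    [1,0.21,2.53,-0.4,-0.41,2.54,2.59],
    [1,0.21,2.53,-0.4,-0.41,2.54,2.59],
    [1,0.21,2.53,-0.4,-0.41,2.54,2.59],
    [1,0.21,2.53,-0.4,-0.41,2.54,2.59],
    [1,0.21,2.53,-0.4,-0.41,2.54,2.59],
    [1,0.21,2.53,-0.4,-0.41,2.54,2.59],
    [1,0.21,2.53,-0.4,-0.41,2.54,2.59],
    [1,0,0,0,0,0,0],
    [1,0,0,0,0,0,0],
  ],
)

```text
clock: 21.58
eef_pos: [583.9, 336.2, 145.1]
tool_rot: [3.023, 1.563, -2.772]
force: [0.8, -0.1, 0.0]
width: 85.1
```

```bash
python3 snap.py w20; python3 - <<'E'
import cv2
im=cv2.imread('pics/w20.png')[130:260,250:390]; cv2.imwrite('pics/w20c.png',cv2.resize(im,None,fx=4,fy=4,interpolation=cv2.INTER_CUBIC))
E
```

```text
21.5833 [583.9 336.2 145.1] [-0.08  0.93 -0.94  1.5   0.8   1.13  0.88] F [ 0.8 -0.1  0. ] 85.12651882380098
[[-0.007 -0.469  0.883]
 [-0.003  0.883  0.469]
 [-1.     0.001 -0.008]]
```

View pics/w20.png

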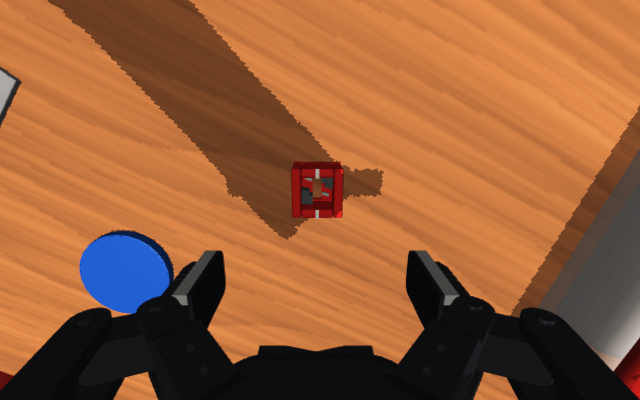

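View pics/w20c.png

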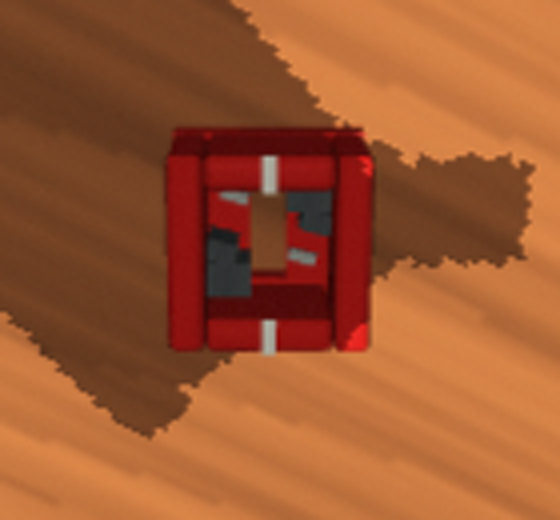

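The knob is at (317,190) in the picture. Its white marks lie along the image vertical, so the slot runs along tool z and the sides are square to the jaws.

```bash
python3 - <<'E'
from h import *
d=np.load('pics/w20.npy');km=cam('wrist',dict(eef_pos=d[0],tool_rot=d[1]));R=Rt(d[1])
P=np.array([onz(km,(np.array(p)+.5)/4-.5+[250,130],34) for p in [(168,155),(372,155),(370,351),(170,351)]])
print(P.round(1),P.mean(0)); print([np.linalg.norm(P[i]-P[(i+1)%4]).round(1) for i in range(4)])
for i in range(4):
    v=R.T@(P[(i+1)%4]-P[i]); print(np.degrees(np.arctan2(v[2],v[1])).round(2))
print('tool',R.T@(P.mean(0)-d[0]))
M=np.array([onz(km,(np.array(p)+.5)/4-.5+[250,130],34) for p in [(269,174),(269,338)]]); v=R.T@(M[1]-M[0]); print('marks',v, M.mean(0))
E
```

```text
[[573.6 308.7  34. ]
 [553.6 346.2  34. ]
 [591.7 367.2  34. ]
 [612.2 328.6  34. ]] [582.76023221 337.67167069  34.        ]
[np.float64(42.5), np.float64(43.5), np.float64(43.7), np.float64(43.4)]
0.03
89.16
-179.96
-89.32
tool [111.05857451   1.72770259   0.53039275]
marks [-0.27967604  0.04084438 36.39920289] [583.31513216 337.72353283  34.        ]
```

arm_command(
  series=[
    [1,-0.02,0.03,-2.1,0,0,0],
    [1,-0.02,0.03,-2.1,0,0,0],
    [1,-0.02,0.03,-2.1,0,0,0],
    [1,-0.02,0.03,-2.1,0,0,0],
    [1,-0.02,0.03,-2.1,0,0,0],
    [1,-0.01,0,-1.5,0,0,0],
    [1,0,0,0,0,0,0],
    [1,0,0,0,0,0,0],
  ],
)

```text
clock: 22.3
eef_pos: [583.1, 335.5, 27.2]
tool_rot: [-3.011, 1.565, -2.523]
force: [-0.1, 0.4, -0.0]
width: 85.6
```

```bash
python3 snap.py w21; python3 - <<'E'
import cv2
im=cv2.imread('pics/w21.png')[170:330,240:400]; cv2.imwrite('pics/w21c.png',cv2.resize(im,None,fx=4,fy=4,interpolation=cv2.INTER_CUBIC)[:600])
E
```

```text
22.3 [583.1 335.5  27.2] [-0.12  1.06 -0.85  1.56  0.92  0.96  0.78] F [-0.1  0.4 -0. ] 85.6440406195344
[[-0.005 -0.468  0.884]
 [-0.004  0.884  0.468]
 [-1.    -0.001 -0.006]]
```

View pics/w21c.png

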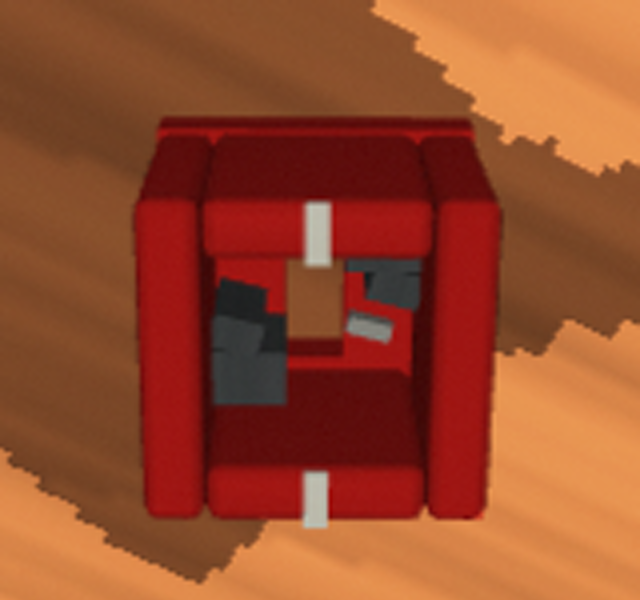

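```bash
python3 - <<'E'
from h import *
d=np.load('pics/w21.npy');km=cam('wrist',dict(eef_pos=d[0],tool_rot=d[1]));R=Rt(d[1])
d0=np.load('pics/w20.npy');km0=cam('wrist',dict(eef_pos=d0[0],tool_rot=d0[1]))
c=lambda p:(np.array(p)+.5)/4-.5+[240,170]
c0=lambda p:(np.array(p)+.5)/4-.5+[250,130]
pts=[(137,203),(500,203),(487,516),(147,516)];pts0=[(168,155),(372,155),(370,351),(170,351)]
P=np.array([onz(km,c(p),34) for p in pts]); print(P.mean(0),[np.linalg.norm(P[i]-P[(i+1)%4]).round(1) for i in range(4)])
for i in range(4):
    v=R.T@(P[(i+1)%4]-P[i]); print(np.degrees(np.arctan2(v[2],v[1])).round(2))
print('tool',R.T@(P.mean(0)-d[0]))
print('two-view corner heights',[tri([(km,c(a)),(km0,c0(b))])[0].round(1).tolist() for a,b in zip(pts,pts0)])
E
```

```text
[582.7311502  337.54257695  34.        ] [np.float64(42.7), np.float64(42.6), np.float64(43.3), np.float64(42.6)]
0.0
89.65
179.99
-89.52
tool [-6.80953842  1.98305779  0.55997837]
two-view corner heights [[573.2, 308.6, 35.9], [553.4, 345.9, 35.8], [592.3, 367.6, 32.2], [612.8, 328.7, 32.4]]
```

arm_command(
  series=[
    [1,-0.02,0.1,-0.9,0,0,0],
    [1,-0.03,0.1,-0.9,0,0,0],
    [1,0,0,-0.5,0,0,0],
    [1,0,0,0,0,0,0],
    [0.3,0,0,0,0,0,0],
    [0.3,0,0,0,0,0,0],
    [0.3,0,0,0,0,0,0],
    [0.3,0,0,0,0,0,0],
    [0.3,0,0,0,0,0,0],
    [0.3,0,0,0,0,0,0],
    [0.3,0,0,0,0,0,0],
  ],
)

```text
clock: 23.27
eef_pos: [583.1, 339.1, 5.2]
tool_rot: [3.063, 1.567, -2.732]
force: [0.0, 0.1, 4.4]
width: 43.4
```

```bash
python3 snap.py w22
```

```text
23.2667 [583.1 339.1   5.2] [-0.13  1.09 -0.83  1.56  0.95  0.93  0.77] F [0.  0.1 4.4] 43.4422392716859
[[-0.003 -0.469  0.883]
 [-0.001  0.883  0.469]
 [-1.     0.    -0.004]]
```

View pics/w22.png

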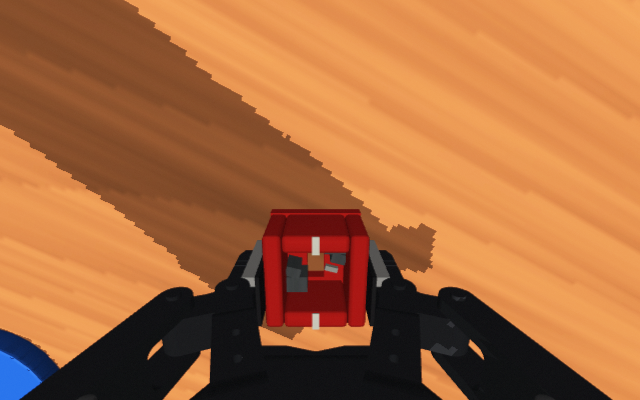

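arm_command(
  series=[
    [0.3,0,0,0.6,0,0,0],
    [0.3,0,0,2,0,0,0],
    [0.3,0,0,3,0,0,0],
    [0.3,0,0,3,0,0,0],
    [0.3,0,0,3,0,0,0],
    [0.3,0,0,3,0,0,0],
    [0.3,0,0,0,0,0,0],
    [0.3,0,0,0,0,0,0],
  ],
)

```text
clock: 23.98
eef_pos: [583.3, 339.3, 152.4]
tool_rot: [3.078, 1.569, -2.717]
force: [0.0, -0.4, -2.9]
width: 43.1
```

```bash
python3 snap.py w23; python3 - <<'E'
import cv2
im=cv2.imread('pics/w23.png')[200:340,240:400]; cv2.imwrite('pics/w23c.png',cv2.resize(im,None,fx=4,fy=4,interpolation=cv2.INTER_CUBIC))
E
python3 - <<'E'
from plan import *
q=legs([(*spose(140,180),16),(*spose(75,180),5)],claw=.3)
E
```

```text
23.9833 [583.3 339.3 152.4] [-0.09  0.92 -0.94  1.5   0.79  1.14  0.87] F [ 0.  -0.4 -2.9] 43.10762780608566
[[-0.002 -0.469  0.883]
 [-0.001  0.883  0.469]
 [-1.     0.    -0.002]]
16 x [0.3, -0.342, -2.201, 0.557, -1.31, -1.85, 3.18] | total [ -5.47 -35.22   8.91] [-20.9 -29.5  50.9]
   q [ 0.57  0.42 -0.98  2.39  1.75  0.6   1.12] err mm [-5.2  2.1 -1.2] deg 0.5 margin [2.49 0.79 0.27 0.08 1.89 0.37 1.8 ]
5 x [0.3, 0.84, -0.166, -1.041, 0.07, -0.08, -0.0] | total [ 4.2  -0.83 -5.2 ] [ 0.4 -0.4 -0. ]
   q [ 0.54  0.62 -0.94  2.35  1.95  0.72  1.01] err mm [-0.   0.3 -0.2] deg 0.1 margin [2.49 0.79 0.27 0.08 2.29 0.37 1.82]
```

View pics/w23c.png

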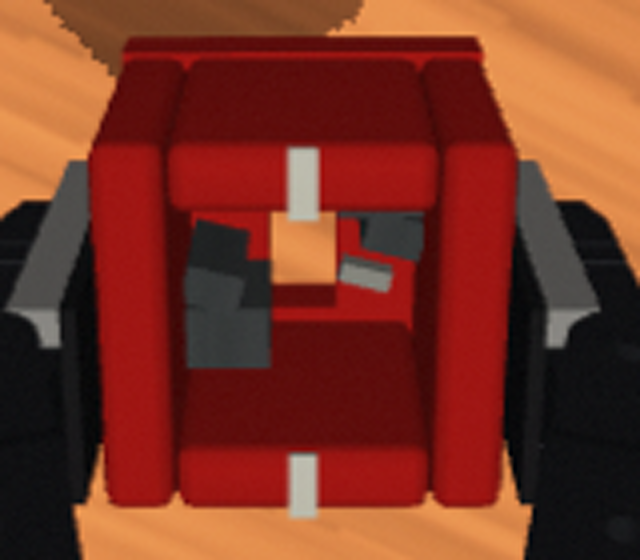

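```bash
cat > tplane.py <<'E'
from held import *
def onx(uv,x):
    km=toolcam();o,d=ray(km,uv);return o+d*(x-o[0])/d[0]
E
python3 - <<'E'
from tplane import *
c=lambda p:(np.array(p)+.5)/4-.5+[240,200]
for x in (-29.8,-28.8,-27.8):
    P=np.array([onx(c(p),x) for p in [(92,148),(517,146),(500,505),(105,505)]])
    print(x,P.mean(0).round(2),[np.linalg.norm(P[i]-P[(i+1)%4]).round(1) for i in range(4)])
M=np.array([onx(c(p),-28.8) for p in [(303,184),(303,486)]]);print(M.round(2))
S=np.array([onx(c(p),-0.8) for p in [(271,213),(336,212),(336,284),(271,284)]]);print('slot top edges',S.round(2))
E
```

```text
-29.8 [-29.8    0.22  -1.66] [np.float64(42.2), np.float64(42.6), np.float64(43.1), np.float64(42.4)]
-28.8 [-28.8    0.22  -1.03] [np.float64(42.6), np.float64(43.0), np.float64(43.5), np.float64(42.8)]
-27.8 [-27.8    0.22  -0.39] [np.float64(42.9), np.float64(43.4), np.float64(43.9), np.float64(43.2)]
[[-28.8    0.18 -18.41]
 [-28.8    0.17  17.93]]
slot top edges [[-0.8  -3.87 -0.79]
 [-0.8   4.37 -0.93]
 [-0.8   4.45  9.35]
 [-0.8  -3.95  9.35]]
```

arm_command(
  series=[
    [0.3,-0.34,-2.2,0.56,-1.31,-1.85,3.18],
    [0.3,-0.34,-2.2,0.56,-1.31,-1.85,3.18],
    [0.3,-0.34,-2.2,0.56,-1.31,-1.85,3.18],
    [0.3,-0.34,-2.2,0.56,-1.31,-1.85,3.18],
    [0.3,-0.34,-2.2,0.56,-1.31,-1.85,3.18],
    [0.3,-0.34,-2.2,0.56,-1.31,-1.85,3.18],
    [0.3,-0.34,-2.2,0.56,-1.31,-1.85,3.18],
    [0.3,-0.34,-2.2,0.56,-1.31,-1.85,3.18],
    [0.3,-0.34,-2.2,0.56,-1.31,-1.85,3.18],
    [0.3,-0.34,-2.2,0.56,-1.31,-1.85,3.18],
    [0.3,-0.34,-2.2,0.56,-1.31,-1.85,3.18],
    [0.3,-0.34,-2.2,0.56,-1.31,-1.85,3.18],
    [0.3,-0.34,-2.2,0.56,-1.31,-1.85,3.18],
    [0.3,-0.34,-2.2,0.56,-1.31,-1.85,3.18],
    [0.3,-0.34,-2.2,0.56,-1.31,-1.85,3.18],
    [0.3,-0.34,-2.2,0.56,-1.31,-1.85,3.18],
    [0.3,0.5,-0.1,-0.6,0.07,-0.08,0],
    [0.3,0.5,-0.1,-0.6,0.07,-0.08,0],
    [0.3,0,0,0,0,0,0],
    [0.3,0,0,0,0,0,0],
  ],
)

```text
clock: 25.7
eef_pos: [537.3, -15.4, 226.7]
tool_rot: [-1.564, 0.96, -0.161]
force: [-0.3, 0.4, -1.0]
width: 43.3
```

```bash
python3 snap.py w24; python3 where.py; python3 - <<'E'
from plan import *
q=legs([(*spose(78,180,.22,1.0),6)],claw=.3)
E
```

```text
25.7 [537.3 -15.4 226.7] [ 0.57  0.48 -0.97  2.37  1.82  0.62  1.08] F [-0.3  0.4 -1. ] 43.33734887739019
[[ 0.566 -0.808  0.166]
 [-0.092  0.138  0.986]
 [-0.819 -0.573  0.004]]
TCP in spindle [  0.72   0.52 124.23] toolx vs -spz deg: about spx,spy [-0.19  0.03] alpha 179.89
25.75 F in sp [-0.8  0.5 -1.1] 43.2
6 x [0.3, 0.43, -0.064, -0.636, -0.04, 0.01, -0.0] | total [ 2.58 -0.38 -3.82] [-0.2  0.1 -0. ]
   q [ 0.53  0.61 -0.94  2.35  1.94  0.72  1.01] err mm [-0.   0.1 -0.1] deg 0.0 margin [2.49 0.85 0.28 0.1  2.3  0.39 1.86]
```

View pics/w24.png

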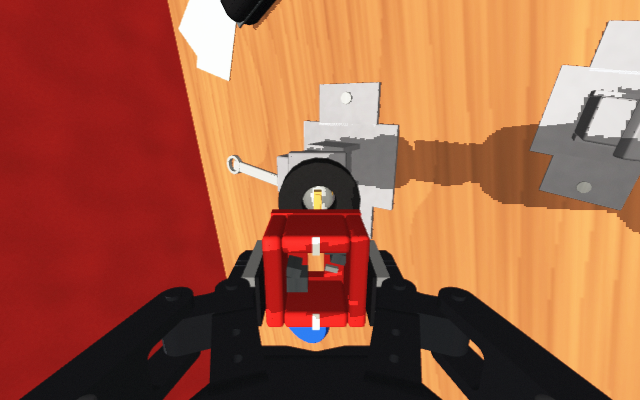

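arm_command(
  series=[
    [0.3,0.43,-0.06,-0.64,-0.04,0.01,0],
    [0.3,0.43,-0.06,-0.64,-0.04,0.01,0],
    [0.3,0.43,-0.06,-0.64,-0.04,0.01,0],
    [0.3,0.43,-0.06,-0.64,-0.04,0.01,0],
    [0.3,0.43,-0.07,-0.64,-0.03,0.01,0],
    [0.3,0.43,-0.07,-0.64,0,0,0],
    [0.3,0,0,0,0,0,0],
    [0.3,0,0,0,0,0,0],
  ],
)

```text
clock: 26.42
eef_pos: [564.0, -18.8, 188.9]
tool_rot: [-1.57, 0.959, -0.165]
force: [0.4, 0.0, -0.8]
width: 43.5
```

```bash
python3 snap.py w25; python3 where.py; python3 - <<'E'
from ovl import *
SP=np.load('pics/stand_0.3.npy')[:3]
ovl('w24',(260,150,380,350),3,SP,'pics/o24.png');ovl('w25',(260,150,380,350),3,SP,'pics/o25.png')
cv2.imwrite('pics/o245.png',np.hstack([cv2.imread('pics/o24.png'),cv2.imread('pics/o25.png')]))
E
```

```text
26.4167 [564.  -18.8 188.9] [ 0.53  0.61 -0.94  2.35  1.94  0.72  1.01] F [ 0.4  0.  -0.8] 43.518916343910774
[[ 0.567 -0.807  0.165]
 [-0.095  0.136  0.986]
 [-0.818 -0.575  0.001]]
TCP in spindle [ 0.92  1.09 77.99] toolx vs -spz deg: about spx,spy [-0.02  0.11] alpha 179.99
26.4667 F in sp [-0.2 -0.4 -0.4] 43.1
```

View pics/o245.png

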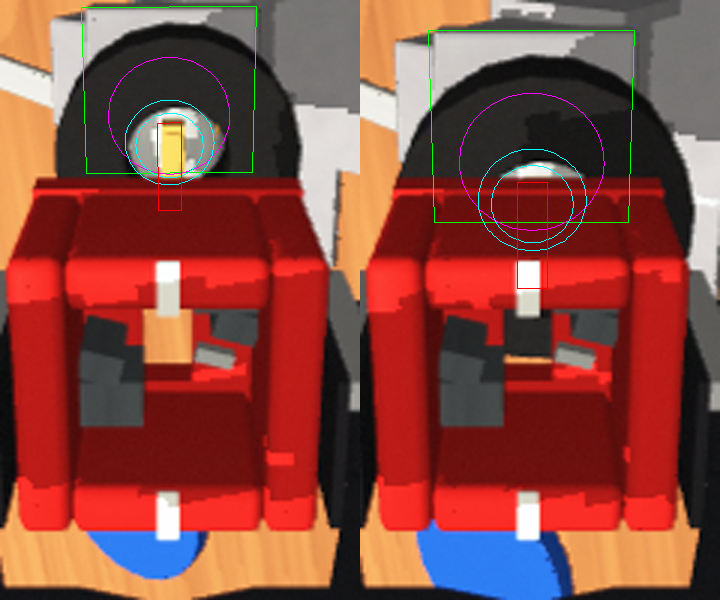

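```bash
python3 - <<'E'
from ovl import *
SP=np.load('pics/stand_0.3.npy')[:3]
im=cv2.imread('pics/w24.png')
ovl('w24',(290,165,350,220),10,SP,'pics/o24z.png')
c=cv2.resize(im[165:220,290:350],None,fx=10,fy=10,interpolation=cv2.INTER_CUBIC)
cv2.imwrite('pics/o24z.png',np.hstack([c[:, 100:450],cv2.imread('pics/o24z.png')[:,100:450]]))
E
```

```text
(no output)
```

View pics/o24z.png

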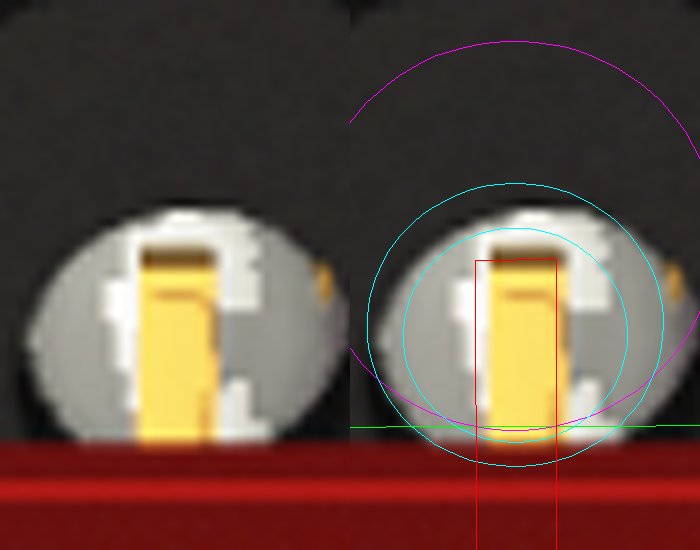

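```bash
python3 - <<'E'
from ovl import *
SP=np.load('pics/stand_0.3.npy')[:3]
ovl('w10',(275,280,355,325),9,SP,'pics/a.png');ovl('w19',(280,190,350,230),10,SP,'pics/b.png')
a=cv2.imread('pics/a.png')[:, :700];b=cv2.imread('pics/b.png')[:150+140]
cv2.imwrite('pics/z1019.png',np.vstack([a[:300],b[:290]])); print(a.shape,b.shape)
E
```

```text
(405, 700, 3) (290, 700, 3)
```

View pics/z1019.png

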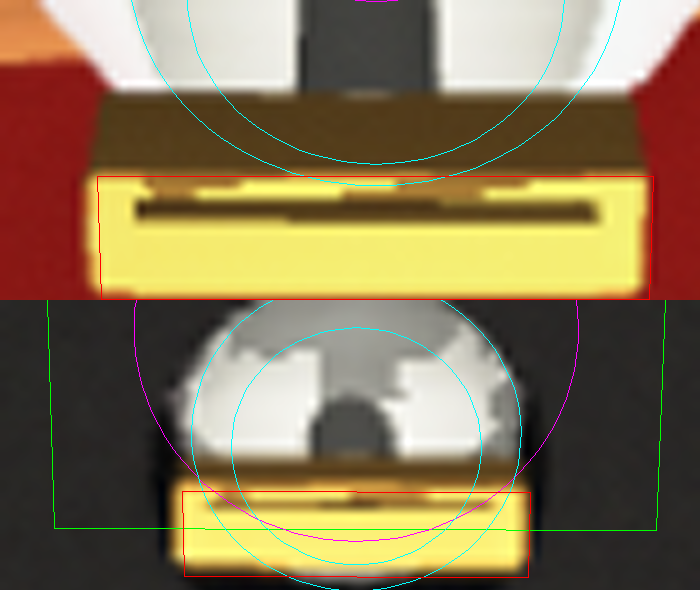

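```bash
cat > fit2.py <<'E'
import io,contextlib
with contextlib.redirect_stdout(io.StringIO()):
    exec(open('fitst.py').read().split("for pr in")[0])
from stand import *
z=47
EX=[('w10',9,(275,280),[(89,171),(648,171),(641,297),(97,297)],[(-3,-11.5,z),(-3,11.5,z),(3,11.5,z),(3,-11.5,z)]),
('w19',10,(280,190),[(170,180),(528,183),(527,272),(173,271)],[(-3,-11.5,z),(-3,11.5,z),(3,11.5,z),(3,-11.5,z)]),
('w24',10,(290,165),[(238,268),(318,268)],[(3,-11.5,z),(-3,-11.5,z)])]
KE={n:kmw(n) for n,*_ in EX}
def res2(q,v=False):
    out=[]
    for n,S,org,uv,P in EX:
        Kc,M=KE[n];M=M.copy();M[:3,3]+=Rt(np.load(f'pics/{n}.npy')[1])@q[3:6]
        e=proj((Kc,M),sp2w(q[:3],P))-((np.array(uv,float)+.5)/S-.5+org)
        if v: print(n,e.round(2).tolist())
        out+=list(e.ravel()*1.5)
    return np.array(out)
for pr in (100,.3):
    r=least_squares(lambda q:np.concatenate([res(q),res2(q),q[3:]*pr]),[607,-27,-.166,0,0,0],loss='soft_l1')
    print(r.x.round(3),r.cost.round(2)); res2(r.x,True); res(r.x,True); np.save('pics/st2_%g.npy'%pr,r.x)
E
python3 fit2.py
```

```text
[ 6.06083e+02 -2.73090e+01 -1.67000e-01  1.00000e-03  1.00000e-03
 -2.00000e-03] 12.63
w10 [[-0.07, -0.5], [0.07, -0.42], [0.39, -0.63], [-0.48, -0.72]]
w19 [[0.79, 0.17], [-0.14, -0.01], [-0.23, -0.4], [0.61, -0.41]]
w24 [[-0.17, -0.95], [0.01, -0.97]]
w2 head [[-0.6, -0.3], [1.0, -0.8], [0.4, 0.3], [-0.6, 0.1]] bar [[0.6, -0.1], [0.8, -0.0], [-0.8, 0.3], [-0.2, -0.2]] foot/wing mm [-1.1 -0.3 -0.8 -0.6  1.1  0.5] ring [0.6 0.3]
w1 head [[-0.9, 0.0], [-0.1, -1.3], [0.4, 0.4], [-1.0, 0.4]] bar [[1.3, 0.1], [1.0, 0.1], [-0.2, -0.3], [0.2, -0.7]] foot/wing mm [-1.7 -1.5 -0.6 -0.3  0.7  0.3] ring [ 0.4 -0.3]
[ 6.05949e+02 -2.70180e+01 -1.65000e-01 -1.45000e-01  1.99000e-01
 -3.92000e-01] 9.24
w10 [[-0.03, 0.02], [0.05, 0.05], [0.4, -0.18], [-0.41, -0.22]]
w19 [[0.8, 0.52], [-0.15, 0.3], [-0.21, -0.1], [0.64, -0.07]]
w24 [[-0.26, -0.18], [-0.1, -0.21]]
w2 head [[-1.0, -0.2], [0.6, -0.7], [0.1, 0.3], [-0.9, 0.2]] bar [[0.1, 0.1], [0.3, 0.2], [-1.2, 0.5], [-0.7, -0.0]] foot/wing mm [-0.7 -0.1 -0.6 -0.7  1.2  0.4] ring [0.2 0.4]
w1 head [[-1.3, 0.1], [-0.5, -1.3], [0.1, 0.4], [-1.3, 0.5]] bar [[0.8, 0.3], [0.5, 0.3], [-0.6, -0.1], [-0.2, -0.5]] foot/wing mm [-1.2 -1.2 -0.4 -0.3  0.8  0.2] ring [ 0.1 -0.2]
```

```bash
sed -i "s#pics/stand_0.3.npy#pics/st2_0.3.npy#" where.py ik.py; python3 where.py; python3 - <<'E'
from plan import *
q=legs([(*spose(60,180,.3,1.4),5)],claw=.3)
E
```

```text
TCP in spindle [ 1.93  1.16 77.28] toolx vs -spz deg: about spx,spy [0.02 0.11] alpha 179.94
26.4667 F in sp [-0.2 -0.4 -0.4] 43.1
5 x [0.3, 0.17, -0.023, -0.302, 0.0, 0.02, 0.01] | total [ 0.85 -0.12 -1.51] [0.  0.1 0.1]
   q [ 0.52  0.66 -0.93  2.34  1.98  0.74  1.  ] err mm [-0.1  0.1  0. ] deg 0.0 margin [2.53 0.98 0.31 0.12 2.26 0.49 1.93]
```

arm_command(
  series=[
    [0.3,0.17,-0.02,-0.3,0,0,0],
    [0.3,0.17,-0.02,-0.3,0,0,0],
    [0.3,0.17,-0.02,-0.3,0,0,0],
    [0.3,0.17,-0.03,-0.3,0,0,0],
    [0.3,0.17,-0.03,-0.3,0,0,0],
    [0.3,0,0,0,0,0,0],
    [0.3,0,0,0,0,0,0],
  ],
)

```text
clock: 27.05
eef_pos: [572.6, -20.2, 174.4]
tool_rot: [-1.571, 0.958, -0.166]
force: [-0.2, -0.5, -0.5]
width: 43.5
```

```bash
python3 snap.py w26; python3 where.py; python3 - <<'E'
from ovl import *
r=np.load('pics/st2_0.3.npy')
ovl('w26',(260,180,380,340),5,r[:3],'pics/o26.png',off=r[3:])
E
```

```text
27.05 [572.6 -20.2 174.4] [ 0.52  0.66 -0.93  2.35  1.98  0.75  0.99] F [-0.2 -0.5 -0.5] 43.536004148622304
[[ 0.567 -0.807  0.165]
 [-0.095  0.135  0.986]
 [-0.818 -0.575  0.   ]]
TCP in spindle [ 0.59  1.27 60.18] toolx vs -spz deg: about spx,spy [0.03 0.14] alpha 179.94
27.1 F in sp [ 0.3  0.5 -0.5] 42.7
```

View pics/o26.png

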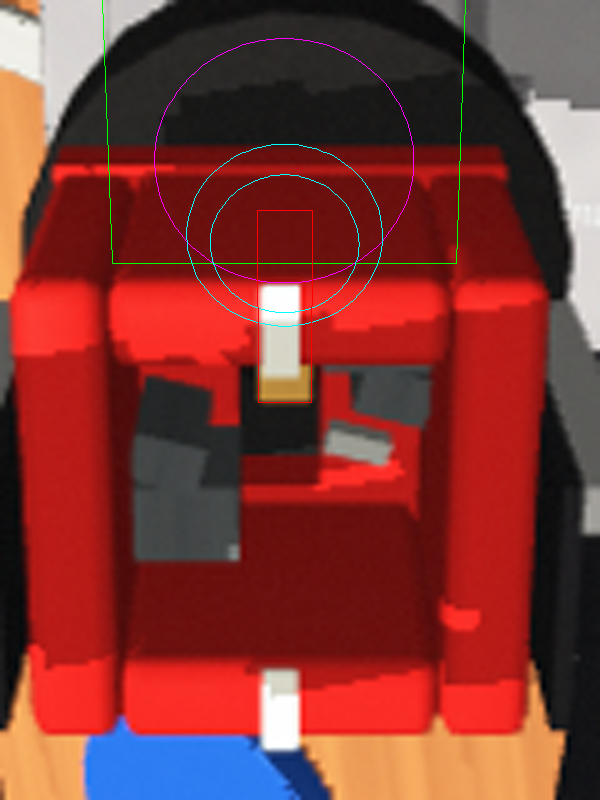

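Through the slot the bar end shows at columns 259–311 and the slot at 241–320 (5x crop), so it's about 0.4 mm off and inside tolerance. I'll nudge and lower.

arm_command(
  series=[
    [0.3,0.13,-0.02,-0.21,0,0,0],
    [0.3,0.13,-0.02,-0.21,0,0,0],
    [0.3,0.14,-0.02,-0.21,0,0,0],
    [0.3,0.14,-0.03,-0.21,0,0,0],
    [0.3,0,0,0,0,0,0],
  ],
)

```text
clock: 27.52
eef_pos: [578.2, -21.3, 165.9]
tool_rot: [-1.571, 0.958, -0.166]
force: [-0.6, -0.4, -1.1]
width: 43.3
```

```bash
python3 snap.py w27; python3 where.py; python3 - <<'E'
from ovl import *
r=np.load('pics/st2_0.3.npy')
ovl('w27',(260,190,380,330),5,r[:3],'pics/o27.png',off=r[3:])
E
```

```text
27.5167 [578.2 -21.3 165.9] [ 0.52  0.68 -0.93  2.34  2.    0.76  0.98] F [-0.6 -0.4 -1.1] 43.2876231715086
[[ 0.567 -0.807  0.166]
 [-0.095  0.136  0.986]
 [-0.818 -0.575  0.   ]]
TCP in spindle [ 0.21  1.21 49.92] toolx vs -spz deg: about spx,spy [0.04 0.13] alpha 179.93
27.5667 F in sp [-0.4 -0.2 -0.8] 43.3
```

View pics/o27.png

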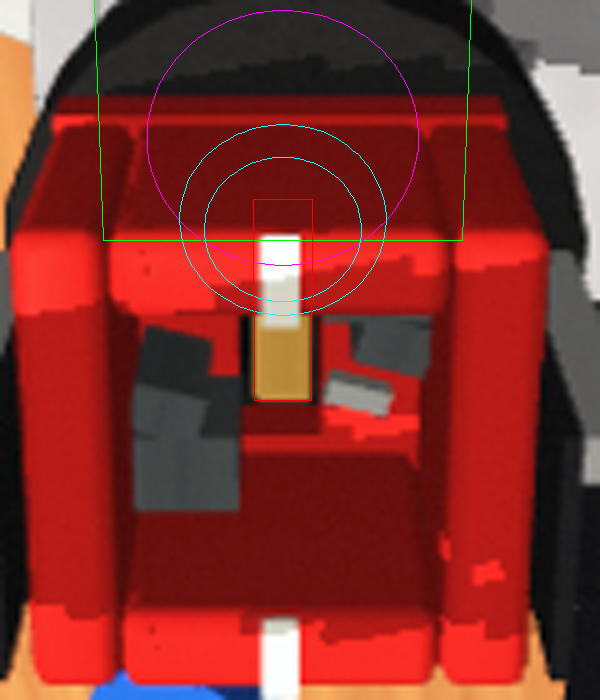

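arm_command(
  series=[
    [0.3,0.14,-0.023,-0.2,0,0,0],
    [0.3,0.14,-0.023,-0.2,0,0,0],
    [0.3,0,0,0,0,0,0],
  ],
)

```text
clock: 27.82
eef_pos: [581.0, -21.6, 162.2]
tool_rot: [-1.571, 0.957, -0.166]
force: [-1.2, 0.2, 0.2]
width: 42.9
```

```bash
python3 where.py
```

```text
TCP in spindle [ 0.49  1.22 45.09] toolx vs -spz deg: about spx,spy [0.05 0.16] alpha 179.94
27.8167 F in sp [-0.8 -0.   0.8] 42.9
```

arm_command(
  series=[
    [0.3,0.123,-0.02,-0.178,0,0,0],
    [0.3,0.123,-0.02,-0.178,0,0,0],
    [0.3,0.123,-0.02,-0.178,0,0,0],
    [0.3,0,0,0,0,0,0],
  ],
)

```text
clock: 28.15
eef_pos: [584.5, -22.2, 157.2]
tool_rot: [-1.572, 0.957, -0.167]
force: [-3.9, -0.5, 5.1]
width: 43.1
```

```bash
python3 where.py; python3 snap.py w28; python3 - <<'E'
from ovl import *
r=np.load('pics/st2_0.3.npy')
ovl('w28',(260,190,380,330),5,r[:3],'pics/o28.png',off=r[3:])
E
```

```text
TCP in spindle [ 0.46  1.23 38.96] toolx vs -spz deg: about spx,spy [0.06 0.18] alpha 179.97
28.15 F in sp [-0.2 -1.1  6.4] 43.1
28.15 [584.5 -22.2 157.2] [ 0.51  0.71 -0.92  2.33  2.02  0.78  0.98] F [-3.9 -0.5  5.1] 43.10149294744649
[[ 0.568 -0.806  0.165]
 [-0.096  0.135  0.986]
 [-0.817 -0.576 -0.   ]]
```

View pics/o28.png

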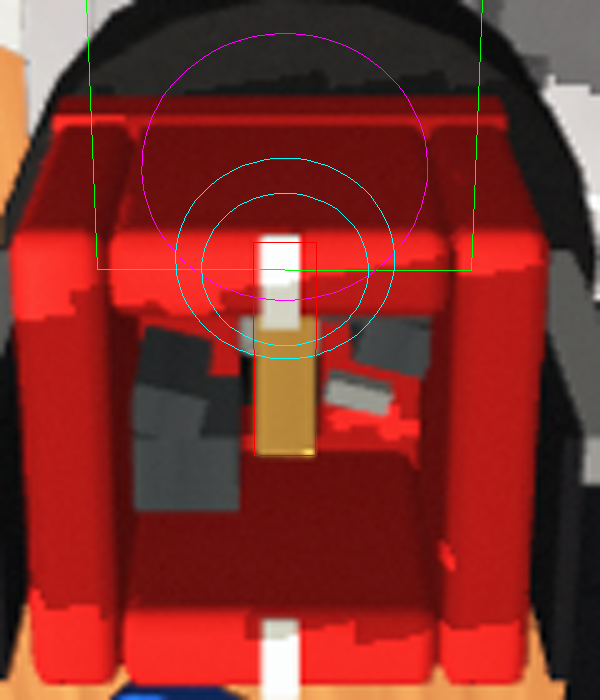

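Force is 6.4 N so far, so the spring is just starting to give. I'll press further.

arm_command(
  series=[
    [0.3,0.085,-0.014,-0.12,0,0,0],
    [0.3,0.057,-0.01,-0.08,0,0,0],
    [0.3,0,0,0,0,0,0],
    [0.3,0,0,0,0,0,0],
  ],
)

```text
clock: 28.53
eef_pos: [585.7, -22.4, 155.5]
tool_rot: [-1.572, 0.957, -0.167]
force: [-5.8, -0.7, 8.2]
width: 43.1
```

```bash
python3 where.py
```

```text
TCP in spindle [ 0.46  1.22 36.85] toolx vs -spz deg: about spx,spy [0.06 0.19] alpha 179.99
28.5333 F in sp [ 0.1 -1.6  9.9] 43.1
```

```bash
python3 - <<'E'
from plan import *
s=ctrl.read_state();Rs,o,_=frame(SP)
ax=-Rs[:,2]; print('axis',ax,'spx',Rs[:,0],'spy',Rs[:,1])
rows=[[.3,.034,-.006,-.05,0,0,0]]+[[.3,.004,-.013,.004,*np.round(ax*6.8,2)]]*11
o_=sim(s['qpos'],rows); print(o_[-1].round(2)); from where import where; where(*fk(o_[-1],P),SP)
E
```

```text
axis [ 0.5657918  -0.09417841 -0.81915204] spx [ 0.80803443 -0.1345007   0.57357644] spy [0.16419504 0.98642789 0.        ]
[ 0.65  0.85 -1.18  2.32  1.93  0.99 -0.18]
TCP in spindle [ 1.28 -0.22 36.49] toolx vs -spz deg: about spx,spy [ 0.18 -0.  ] alpha 105.16
```

arm_command(
  series=[
    [0.3,0.034,-0.006,-0.05,0,0,0],
    [0.3,0,0,0,0,0,0],
    [0.3,0.006,-0.01,0.004,3.85,-0.64,-5.57],
    [0.3,0.006,-0.01,0.004,3.85,-0.64,-5.57],
    [0.3,0.005,-0.012,0.004,3.85,-0.64,-5.57],
    [0.3,0,0,0,0,0,0],
  ],
)

```text
clock: 29.03
eef_pos: [586.4, -22.4, 155.3]
tool_rot: [-1.211, 0.957, -0.167]
force: [-6.5, -0.1, 10.1]
width: 43.3
```

```bash
python3 where.py; python3 snap.py w29; python3 - <<'E'
import cv2
im=cv2.imread('pics/w29.png')[190:330,250:390]; cv2.imwrite('pics/w29c.png',cv2.resize(im,None,fx=4,fy=4,interpolation=cv2.INTER_CUBIC))
E
```

```text
TCP in spindle [ 0.96  1.3  36.28] toolx vs -spz deg: about spx,spy [0.05 0.19] alpha 159.28
29.0333 F in sp [ 0.5 -1.1 12. ] 43.3
29.0333 [586.4 -22.4 155.3] [ 0.56  0.75 -1.    2.33  2.    0.84  0.66] F [-6.5 -0.1 10.1] 43.32837680314957
[[ 0.568 -0.696  0.439]
 [-0.096  0.474  0.875]
 [-0.817 -0.539  0.203]]
```

View pics/w29c.png

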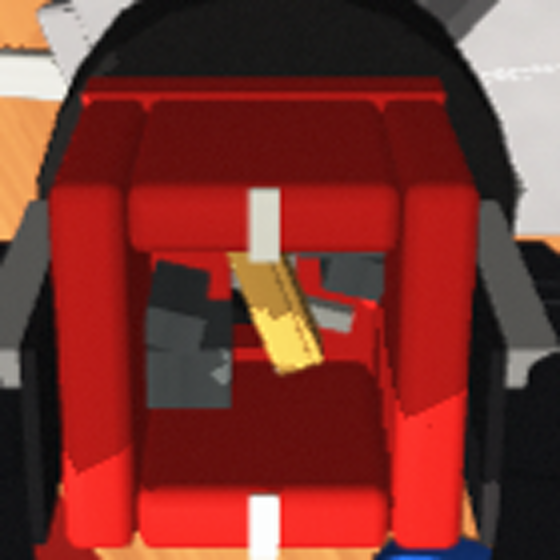

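arm_command(
  series=[
    [0.3,0.001,-0.016,0.003,3.85,-0.64,-5.57],
    [0.3,0.001,-0.017,0.003,3.85,-0.64,-5.57],
    [0.3,0.001,-0.018,0.003,3.85,-0.64,-5.57],
    [0.3,0.001,-0.018,0.003,3.85,-0.64,-5.57],
    [0.3,0,0,0,0,0,0],
  ],
)

```text
clock: 29.5
eef_pos: [586.4, -22.9, 155.3]
tool_rot: [-0.736, 0.958, -0.167]
force: [-6.2, -0.5, 9.0]
width: 43.2
```

```bash
python3 where.py; python3 snap.py w30; python3 - <<'E'
import cv2
im=cv2.imread('pics/w30.png')[190:330,250:390]; cv2.imwrite('pics/w30c.png',cv2.resize(im,None,fx=4,fy=4,interpolation=cv2.INTER_CUBIC))
from h import *
print(ctrl.read_state()['torque'])
E
```

```text
TCP in spindle [ 1.05  0.81 36.25] toolx vs -spz deg: about spx,spy [0.07 0.12] alpha 132.07
29.5 F in sp [ 0.2 -1.5 10.8] 43.2
29.5 [586.4 -22.9 155.3] [ 0.61  0.8  -1.1   2.32  1.96  0.92  0.24] F [-6.2 -0.5  9. ] 43.24380037981223
[[ 0.567 -0.418  0.709]
 [-0.096  0.822  0.561]
 [-0.818 -0.386  0.426]]
[ 0.03191545  0.65630316 -0.14292666]
```

View pics/w30c.png

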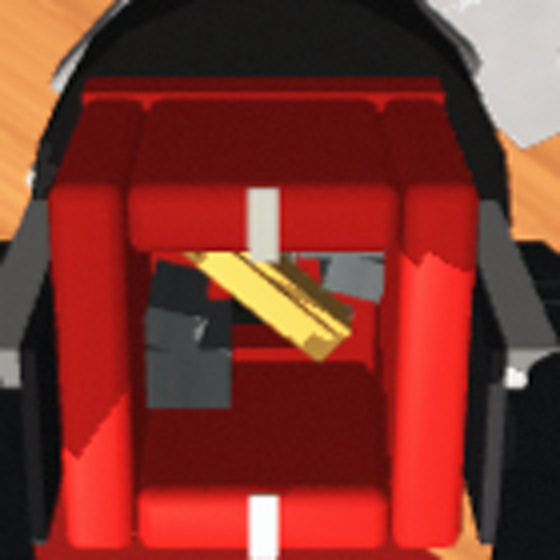

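arm_command(
  series=[
    [0.3,0.001,-0.018,0.003,3.85,-0.64,-5.57],
    [0.3,0.001,-0.018,0.003,3.85,-0.64,-5.57],
    [0.3,0.001,-0.018,0.003,3.85,-0.64,-5.57],
    [0.3,0,-0.018,0.003,3.4,-0.56,-4.9],
    [0.3,0,0,0,0,0,0],
  ],
)

```text
clock: 29.97
eef_pos: [586.3, -23.3, 155.4]
tool_rot: [-0.275, 0.959, -0.166]
force: [-5.9, 0.9, 8.3]
width: 42.9
```

```bash
python3 where.py; python3 snap.py w31; python3 - <<'E'
import cv2
im=cv2.imread('pics/w31.png')[190:330,250:390]; cv2.imwrite('pics/w31c.png',cv2.resize(im,None,fx=4,fy=4,interpolation=cv2.INTER_CUBIC))
from h import *
s=ctrl.read_state();print(s['torque'],s['torque']@Rt(s['tool_rot']))
E
```

```text
TCP in spindle [ 1.1   0.4  36.35] toolx vs -spz deg: about spx,spy [0.03 0.04] alpha 105.73
29.9667 F in sp [-0.1 -0.1 10.3] 42.9
29.9667 [586.3 -23.3 155.4] [ 0.64  0.84 -1.17  2.32  1.94  0.98 -0.18] F [-5.9  0.9  8.3] 42.946107097251534
[[ 0.566 -0.061  0.822]
 [-0.095  0.986  0.138]
 [-0.819 -0.156  0.553]]
[ 0.16843621  0.76410103 -0.15796807] [0.15224448 0.76723074 0.15922831]
```

View pics/w31c.png

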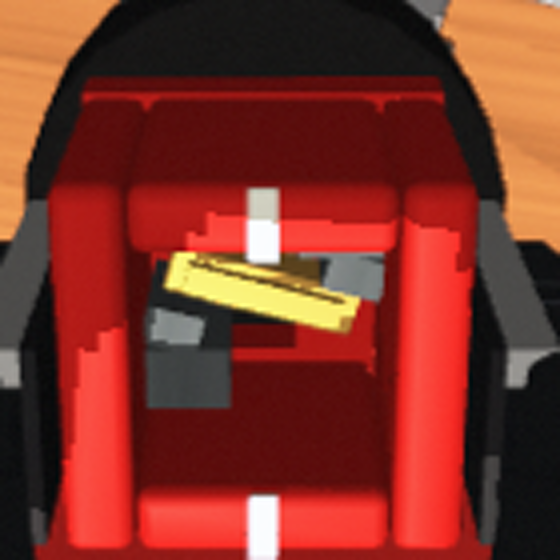

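arm_command(
  series=[
    [0.3,0,0,0,0.9,-0.15,-1.3],
    [0.3,0,0,0,0,0,0],
    [0.3,-0.057,0.009,0.082,0,0,0],
    [0.3,-0.057,0.009,0.082,0,0,0],
    [0.3,-0.057,0.009,0.082,0,0,0],
    [0.3,-0.04,0.007,0.06,0,0,0],
    [0.3,0,0,0,0,0,0],
  ],
)

```text
clock: 30.6
eef_pos: [584.2, -23.0, 158.5]
tool_rot: [-0.253, 0.959, -0.166]
force: [-4.5, 0.5, 7.3]
width: 43.2
```

```bash
python3 where.py; python3 snap.py w32; python3 - <<'E'
import cv2
im=cv2.imread('pics/w32.png')[190:330,250:390]; cv2.imwrite('pics/w32c.png',cv2.resize(im,None,fx=4,fy=4,interpolation=cv2.INTER_CUBIC))
E
```

```text
TCP in spindle [ 1.1   0.41 40.08] toolx vs -spz deg: about spx,spy [0.04 0.03] alpha 104.42
30.6 F in sp [ 0.5 -0.3  8.5] 43.2
30.6 [584.2 -23.  158.5] [ 0.64  0.84 -1.17  2.32  1.93  0.97 -0.2 ] F [-4.5  0.5  7.3] 43.18734583062634
[[ 0.566 -0.042  0.823]
 [-0.095  0.989  0.115]
 [-0.819 -0.143  0.556]]
```

View pics/w32c.png

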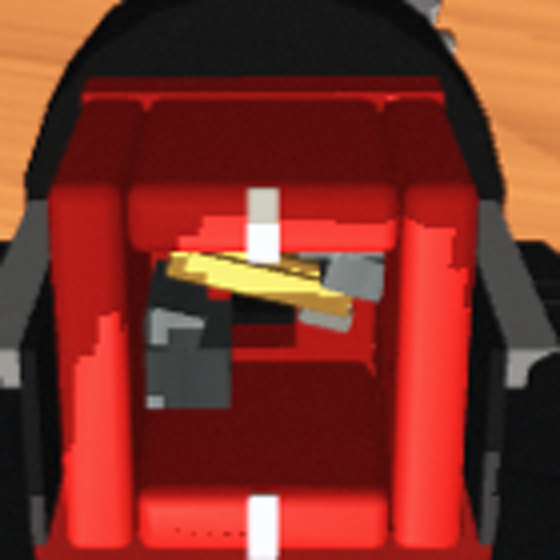

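Force is still 8.5 N, so the gripper carries the spring load rather than the bar. I'll ease out further.

arm_command(
  series=[
    [0.3,-0.034,0.006,0.049,0,0,0],
    [0.3,-0.034,0.006,0.049,0,0,0],
    [0.3,0,0,0,0,0,0],
    [0.3,0,0,0,0,0,0],
  ],
)

```text
clock: 30.98
eef_pos: [584.0, -23.0, 158.7]
tool_rot: [-0.251, 0.96, -0.166]
force: [3.1, 2.7, -4.9]
width: 43.0
```

```bash
python3 where.py
```

```text
TCP in spindle [ 1.1   0.33 40.37] toolx vs -spz deg: about spx,spy [ 0.03 -0.02] alpha 104.35
30.9833 F in sp [-0.7  3.1 -5.5] 43.0
```

The bar now holds the knob: TCP stopped at z = 40.4 and the force reversed. I'll relax and open.

arm_command(
  series=[
    [0.3,0.03,-0.005,-0.045,0,0,0],
    [0.3,0,0,0,0,0,0],
    [0.6,0,0,0,0,0,0],
    [0.8,0,0,0,0,0,0],
    [1,0,0,0,0,0,0],
    [1,0,0,0,0,0,0],
    [1,0,0,0,0,0,0],
  ],
)

```text
clock: 31.57
eef_pos: [584.0, -24.3, 158.5]
tool_rot: [-0.255, 0.96, -0.17]
force: [0.3, -0.2, 0.3]
width: 85.3
```

```bash
python3 where.py; python3 snap.py w33; python3 - <<'E'
import cv2
im=cv2.imread('pics/w33.png')[170:350,220:420]; cv2.imwrite('pics/w33c.png',cv2.resize(im,None,fx=4,fy=4,interpolation=cv2.INTER_CUBIC)[:600])
E
```

```text
TCP in spindle [ 1.1  -0.97 40.1 ] toolx vs -spz deg: about spx,spy [0.18 0.01] alpha 104.33
31.5667 F in sp [ 0.4 -0.1  0. ] 85.3
31.5667 [584.  -24.3 158.5] [ 0.64  0.83 -1.17  2.32  1.93  0.97 -0.2 ] F [ 0.3 -0.2  0.3] 85.26528524168683
[[ 0.565 -0.039  0.824]
 [-0.097  0.989  0.114]
 [-0.819 -0.145  0.555]]
```

View pics/w33c.png

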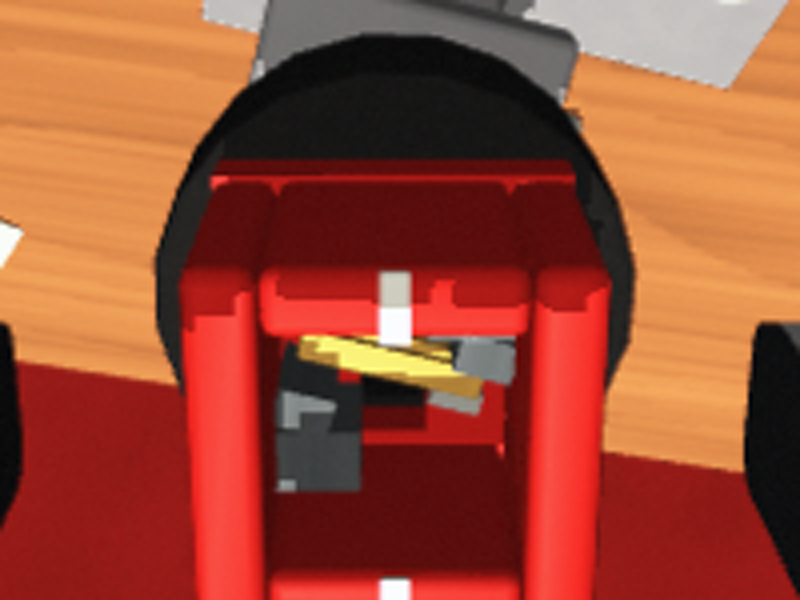

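arm_command(
  series=[
    [1,-0.57,0.1,0.82,0,0,0],
    [1,-1.4,0.23,2.05,0,0,0],
    [1,-1.7,0.28,2.46,0,0,0],
    [1,-1.4,0.23,2.05,0,0,0],
    [1,0,0,0,0,0,0],
    [1,0,0,0,0,0,0],
  ],
)

```text
clock: 32.12
eef_pos: [533.7, -16.0, 233.8]
tool_rot: [-0.257, 0.956, -0.172]
force: [0.5, -0.4, -0.6]
width: 85.6
```

```bash
python3 where.py; python3 snap.py w34; python3 - <<'E'
import cv2
from h import *
im=cv2.imread('pics/w34.png')[100:280,230:410]; cv2.imwrite('pics/w34c.png',cv2.resize(im,None,fx=3.3,fy=3.3,interpolation=cv2.INTER_CUBIC))
cv2.imwrite('pics/scene1.png',ctrl.get_image('scene')); im=cv2.imread('pics/scene1.png')
cv2.imwrite('pics/scene1c.png',cv2.resize(im[120:300,200:420],None,fx=3,fy=3,interpolation=cv2.INTER_CUBIC))
E
```

```text
TCP in spindle [  2.56  -0.98 131.04] toolx vs -spz deg: about spx,spy [0.24 0.21] alpha 104.4
32.1167 F in sp [ 0.1 -0.3 -0.8] 85.6
32.1167 [533.7 -16.  233.8] [ 0.7   0.56 -1.21  2.37  1.74  0.78 -0.15] F [ 0.5 -0.4 -0.6] 85.56449932092828
[[ 0.568 -0.039  0.822]
 [-0.099  0.988  0.115]
 [-0.817 -0.147  0.558]]
```

View pics/w34c.png

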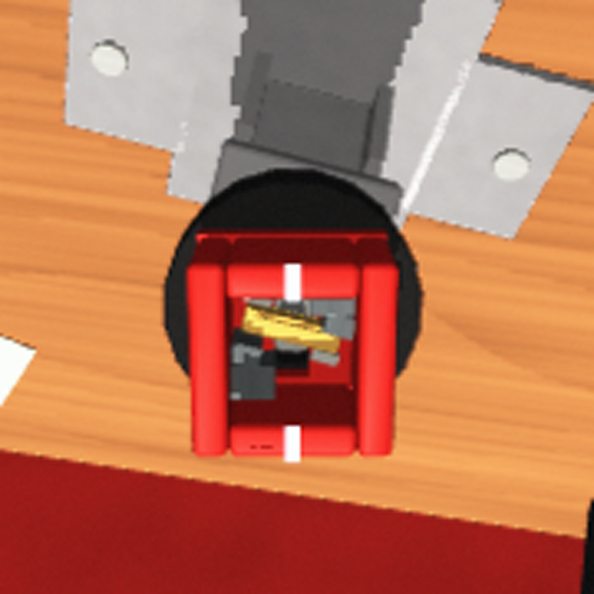

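View pics/scene1c.png

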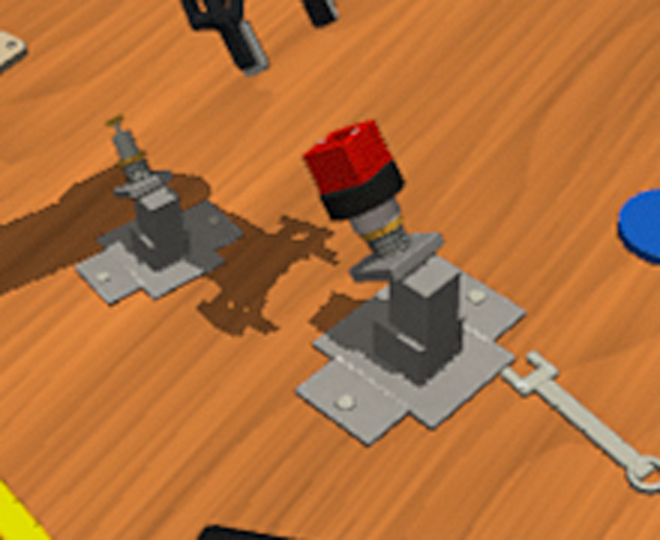

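View pics/scene1.png

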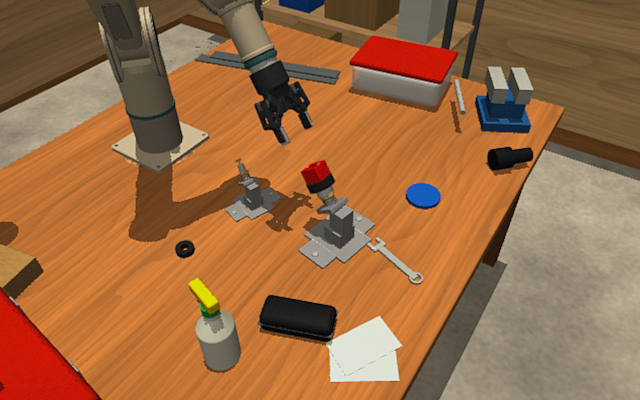

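```bash
python3 - <<'E'
from stand import *
r=np.load('pics/st2_0.3.npy');Rs,o,_=frame(r[:3])
d=np.load('pics/w34.npy');km=cam('wrist',dict(eef_pos=d[0]+Rt(d[1])@r[3:],tool_rot=d[1]))
for z in (66,69,72):
    P=[]
    for p in [(190,263),(396,263),(392,455),(194,456)]:
        oo,dd=ray(km,(np.array(p)+.5)/3.3-.5+[230,100]); a=Rs.T@(oo-o);b=Rs.T@dd; P.append(a+b*(z-a[2])/b[2])
    P=np.array(P); e=P[1]-P[0]; print(z,P.mean(0).round(2),'edges',[np.linalg.norm(P[i]-P[(i+1)%4]).round(1) for i in range(4)],'top edge angle',np.degrees(np.arctan2(e[1],e[0])).round(1))
for l in ['case','spanner','jarlid','sprayer']:
    print(l,[(np.round(q['centre'],0),round(q['conf'],2)) for q in ctrl.spot_in(l,'scene')][:1])
E
```

```text
66 [ 0.79  0.88 66.  ] edges [np.float64(43.0), np.float64(43.7), np.float64(43.8), np.float64(44.0)] top edge angle 104.5
69 [-0.23  0.6  69.  ] edges [np.float64(42.4), np.float64(43.0), np.float64(43.2), np.float64(43.3)] top edge angle 104.5
72 [-1.24  0.32 72.  ] edges [np.float64(41.8), np.float64(42.4), np.float64(42.6), np.float64(42.7)] top edge angle 104.5
case [(array([ 716., -292.,   49.]), 0.82)]
spanner [(array([797., -26.,   2.]), 0.89)]
jarlid []
sprayer [(array([ 634., -430.,  107.]), 0.56)]
```

The checks agree: the knob top is centred within 0.7 mm, at the height expected for a 52 mm centre. The slot is about 75° from the bar, and the bystanders I could check are unmoved. I'm handing in.

```bash
python3 - <<'E'
from cell import ctrl
s=ctrl.read_state(); print(s['clock'],s['force'],s['qd'].round(3)); print(ctrl.finish_job())
E
```

```text
32.4167 [ 0.15434628 -0.70913907  0.27745422] [-0.    -0.004 -0.003 -0.    -0.001 -0.001  0.001]
the job is handed in; nothing more can be done
None
```

The wheel is built up on the larger stand and I handed the job in at 32.4 s. No verdict was reported. I slid on the spacer, then the larger wheel, then the knob with its slot over the bar. I pressed the knob in about 9 mm, turned it 75° clockwise, eased it out until the bar held it, let go and backed off.

**Last checks:**
- **Lock:** While easing out, the tool stopped with the knob centre at about spindle z 52 mm and the force reversed, so the bar holds the knob.
- **Knob position:** After release its centre is within about 0.7 mm of the axle line, with the slot about 75.5° from the bar. Both are inside the limits.
- **Shoulder:** I could not read this joint directly. Measured knob travel puts it at about 4.8 mm.
- **Bystanders:** The case, spanner and sprayer are within detector error of where they were at the start. The detector did not find the lid in the last picture, but by eye it is at its starting pixel.

**Disagreements:**
- **Stand position:** My first fit was about 1 mm off against views from other wrist angles. I refitted it before putting the knob on.
- **Press force:** It read low at first, before the arm settled, but later matched the travel.

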